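# Rack the draw pegs chamfer first and lock the rack

### The job

Lay every draw peg on the bench into its own groove of the peg rack and push it fully home, all with the chamfered end in the head block's bore: feel for it, since a square end stops short in the bore and a chamfered end goes deeper, and turn end for end any peg that stops short. When all the pegs are racked, put the lock knob in the rack's round socket and turn it until its lugs drop in and it sits fully home. At the end the pegs must still be home; do not knock over the glue bottle or the tin.

Things in the scene. Friction and masses are not known exactly. Their poses are not given: they have to be found in the camera images.
- peg1: oak draw peg (three or four of the five are present): octagonal bar, 18 mm across flats, 130 mm long, 30 g. Origin at its middle, on its axis; x axis along it. One end is cut square, the other chamfered all round from 18 to 9 mm across over its last 12 mm. The sense of x does not tell which: it differs from peg to peg.
- peg2: oak draw peg (three or four of the five are present): octagonal bar, 18 mm across flats, 130 mm long, 30 g. Origin at its middle, on its axis; x axis along it. One end is cut square, the other chamfered all round from 18 to 9 mm across over its last 12 mm. The sense of x does not tell which: it differs from peg to peg.
- peg3: oak draw peg (three or four of the five are present): octagonal bar, 18 mm across flats, 130 mm long, 30 g. Origin at its middle, on its axis; x axis along it. One end is cut square, the other chamfered all round from 18 to 9 mm across over its last 12 mm. The sense of x does not tell which: it differs from peg to peg.
- peg4: oak draw peg (three or four of the five are present): octagonal bar, 18 mm across flats, 130 mm long, 30 g. Origin at its middle, on its axis; x axis along it. One end is cut square, the other chamfered all round from 18 to 9 mm across over its last 12 mm. The sense of x does not tell which: it differs from peg to peg.
- peg5: oak draw peg (three or four of the five are present): octagonal bar, 18 mm across flats, 130 mm long, 30 g. Origin at its middle, on its axis; x axis along it. One end is cut square, the other chamfered all round from 18 to 9 mm across over its last 12 mm. The sense of x does not tell which: it differs from peg to peg.
- rack: fixed rack: pale board 12 mm thick, x -93 to +87 mm, y -132 to +138 mm; origin on the bench, z up. Four grooves along x, 45 mm apart, run from a low comb (ribs 15 mm high, 26 mm apart, x -66 to -52 mm) to the dark head block (x 39 to 85 mm, top 48 mm above the bench), into one bore each. Between comb and block the board is open for fingers. Round knob socket at y = 98 mm.
- groove1 (a point): middle of groove 1, where a home peg's middle comes, 21 mm up; x points along the groove into its bore. Bore: brass funnel 30 mm wide at x = 39 mm, 20.5 mm wide and high inside, its floor the board, shoulder 20 mm in, then a throat 15 mm wide closed 26 mm in. A square end stops at the shoulder, 6 mm short of home; a chamfered end goes home, or within 2 mm of it.
- groove2 (a point): middle of groove 2, where a home peg's middle comes, 21 mm up; x points along the groove into its bore. Bore: brass funnel 30 mm wide at x = 39 mm, 20.5 mm wide and high inside, its floor the board, shoulder 20 mm in, then a throat 15 mm wide closed 26 mm in. A square end stops at the shoulder, 6 mm short of home; a chamfered end goes home, or within 2 mm of it.
- groove3 (a point): middle of groove 3, where a home peg's middle comes, 21 mm up; x points along the groove into its bore. Bore: brass funnel 30 mm wide at x = 39 mm, 20.5 mm wide and high inside, its floor the board, shoulder 20 mm in, then a throat 15 mm wide closed 26 mm in. A square end stops at the shoulder, 6 mm short of home; a chamfered end goes home, or within 2 mm of it.
- groove4 (a point): middle of groove 4, where a home peg's middle comes, 21 mm up; x points along the groove into its bore. Bore: brass funnel 30 mm wide at x = 39 mm, 20.5 mm wide and high inside, its floor the board, shoulder 20 mm in, then a throat 15 mm wide closed 26 mm in. A square end stops at the shoulder, 6 mm short of home; a chamfered end goes home, or within 2 mm of it.
- rack_socket (a point): centre of the round socket at its rim, 42 mm above the bench, at x = 0, y = 98 mm in the rack's frame: a steel cup 63 mm wide inside, 73 mm outside; its floor is 22 mm above the bench and has three pockets 120 degrees apart, 10 mm deep, at an angle not given
- card: sheet of cardboard 220 x 210 mm, 1 mm thick, lying flat, on which the lock knob stands at the start; origin under its centre, z up
- knob: lock knob, 300 g: round black grip 40 mm wide, 18 to 58 mm above the origin, on a 60 mm flange (7 to 18 mm); three hidden lugs 120 degrees apart reach 7 mm below it, at an angle not given. Origin on its axis at the lugs' foot, z up. In the socket the lugs ride on the floor (origin 22 mm above the bench); turned to within 0.1 rad of the pockets it drops 7 mm home (15 mm).
- glue: bystander: a white glue bottle 56 mm in diameter and 170 mm high, standing; origin under its centre, z up
- tin: bystander: a plain tin 76 mm in diameter and 90 mm high, standing; origin under its centre, z up
There are look-alikes about, which are no part of the job. Leave any purple look-alike of the peg3 alone. There is more than one size of the knob; the job needs the larger.

How it is judged:
On the way, in this order (a step that is already met when the one before it is completed fails the run):
1. every peg present lies in a groove of the rack, fully home with its chamfered end in the bore (x of peg1 in the frame of rack between -0.0035 and 0.01 m and y of peg1 in the frame of rack between -0.122 and 0.047 m and z of peg1 in the frame of rack between 0.015 and 0.0255 m and angle between the x axis of each of peg1, peg2, peg3, peg4, peg5 and the x axis of rack, either way round below 0.12 rad and x of peg2 in the frame of rack between -0.0035 and 0.01 m and y of peg2 in the frame of rack between -0.122 and 0.047 m and z of peg2 in the frame of rack between 0.015 and 0.0255 m and x of peg3 in the frame of rack between -0.0035 and 0.01 m and y of peg3 in the frame of rack between -0.122 and 0.047 m and z of peg3 in the frame of rack between 0.015 and 0.0255 m and x of peg4 in the frame of rack between -0.0035 and 0.01 m and y of peg4 in the frame of rack between -0.122 and 0.047 m and z of peg4 in the frame of rack between 0.015 and 0.0255 m and x of peg5 in the frame of rack between -0.0035 and 0.01 m and y of peg5 in the frame of rack between -0.122 and 0.047 m and z of peg5 in the frame of rack between 0.015 and 0.0255 m), for 0.3 s.
2. the lock knob sits home in the socket, its lugs dropped in (z of knob in the frame of rack below 0.018 m and horizontal distance between knob and rack_socket below 0.005 m and angle between knob's own z axis and vertical below 0.08 rad), for 0.2 s.
At the end, for the whole second after the job is handed in: Each present peg lies in a groove, home in its bore (middle within 3.5 mm short of the home point, axis at most 4.5 mm high and within 0.12 rad: only the chamfered end goes so deep); knob home in the socket (origin under 18 mm up, within 5 mm of its axis, upright within 0.08 rad); all at rest (all of step 1 and all of step 2 and linear speed of each of peg1, peg2, peg3, peg4, peg5, knob below 0.02 m/s); the robot touches nothing.
It fails at once if the glue bottle or the tin is knocked over (angle between any of glue, tin's own z axis and vertical above 0.6 rad).
Of peg1, peg2, peg3, peg4, peg5 only 3 to 4 are there at a start; the rules pass over those that are not, and their reading is None.
At some moment in a run one of peg1, peg2, peg3, peg4, peg5 may be knocked a few centimetres aside while the robot is not near it.
Once in a run the grip may slacken for a moment while it holds something.
It also fails if it takes over 210 s, if anything falls off the work surface, if the arm or the gripper's body presses on something with over 40 N, if the wrist force passes 120 N, or if a joint passes its speed limit or range.

### The arm

A 6-joint arm with a two-finger parallel gripper is mounted at the origin on the work surface. World frame = base frame: x ahead of the robot, y to its left, z up, the work surface at z = 0. Lengths are in m, angles in rad, forces in N, time in s.
With the tool pointing down it reaches from about 0.375 to 0.975 m from the base axis. Payload 3.8 kg.
Tool frame: the origin (TCP) lies between the finger pads; the fingertips stand 17 mm ahead of it and the grasp point (between the pads) lies 2 mm behind it; z points along the fingers, y is the line along which they close (so a half turn about z gives the same grasp; the last joint's range is limited). The gripper opens to 88 mm and grips with 3 to 60 N. Pads are 18 mm wide; open, the fingers measure 123 mm over their backs; the gripper's body (75 mm by 187 mm) begins 45 mm behind the grasp point.
Start: joints at [-1.354, 0.264, 1.604, -0, 1.274, -0.037], TCP at [0.169, -0.653, 0.256] pointing down, gripper open.
Joint ranges: [-2.63, 2.63], [-0.94, 2.18], [0.31, 2.57], [-1.31, 4.45], [0, 2.66], [-2.55, 2.55]. Speed limits (rad/s): [2.57, 2.57, 3.14, 3.14, 3.14, 3.14].

### API

Orientations are given as a unit quaternion [x, y, z, w].
In Python, from station import sensors, eyes, order gives the robot as it stands.
- The arm moves only by the tool carry_out, never from a script. Its argument "targets" is a list of rows, each a list of 7 numbers: the shift along the tool's x, y, z in mm, then the turn, a rotation vector about the tool's x, y, z in rad, then the closure, from 0 (fully open) to 1 (shut). A call has 1 to 12 rows; each row shifts and turns the commanded pose from where the row before left it, along the tool's axes as they then stand; what a row does not reach is not made up. A row lasts 1/10 s, in which the tool goes at most 50 mm and 8.59 degrees, less where a joint would pass 70% of its speed; a pose out of reach is approached as far as the arm can. A call is refused whole if a number of a shift passes 50 or a number of a turn 0.15, either way. A call with a gripper value outside its range is refused whole. The fingers move at their own pace and stop on an object; "force" is the grip in N (left out, the last holds). Time passes only in rows, so rows that do not move let the fingers close. It gives the time, the measured TCP pose, the force, the opening and the grip force at its end, in the units of the state.
- sensors.sense(): the state, without advancing time (a new reading comes with each control period).
- eyes.get_image(name): name is "scene" or "top" or "wrist"; returns the picture (480x640x3 uint8, red, green, blue); there is no depth.
- eyes.camera_params(name): a dict with "mtx" (3x3 intrinsics, pixels), "world_to_cam" (4x4, takes a point from world to camera coordinates). Camera axes: x right, y down, z forward; pixel columns grow to the right and rows downward; lengths in m; the calibration is good to about 2 mm. A picture is of the moment at which its call begins: read the wrist's pose just before it. camera_params takes no time and is no camera call; for the wrist camera it gives the pose at the moment of the call.
- order.hand_in(): hands the job in; it is judged then, once.
The state is a dict: "time": time; "qpos": joint angles; "qvel": joint speeds; "joint_efforts": joint torques, N m; "ee_pos": TCP position; "ee_rot": TCP orientation; "force": force on the tool from outside, world axes, zero at the start; "ft_torque": the same for the moment, N m; "gripper_width": opening from 0.0 (shut) to 1.0 (fully open); "gripper_force": force on a finger pad.
Only numpy, scipy, OpenCV 4.12 (cv2) and the standard library are available. Lean on these libraries where they do the work, as an engineer would, in place of code of your own. Each camera call takes 0.05 s, during which the arm holds its last target. There are 200 camera calls.

## Working session

There is one attempt and no reset: what is moved stays moved. The work goes in short steps, Python scripts to look and compute and a tool call to move; the robot and the scene stay as the last step left them, time stands still between calls to the robot, and variables do not carry over. Pictures are saved under pics/ and viewed, at most 14 in all, crops included, and the job is handed in when it is done.

Besides the shell and the picture viewer there is one more tool, called as a command line: name --pt "numbers of a row" for each row, then --argument value for the rest. carry_out: Moves the arm, as the interface text tells. Its arguments: {"type":"object","properties":{"targets":{"type":"array"},"force":{"type":"number"}},"required":["targets"]}

```bash
ls; mkdir -p pics; python3 - <<'E'
from station import sensors, eyes
import cv2
print(sensors.sense())
for n in("top","scene"):
    p=eyes.camera_params(n);print(n,p)
    cv2.imwrite(f"pics/{n}0.png",eyes.get_image(n)[:,:,::-1])
E
```

```text
pics
{'time': 0.0, 'qpos': array([-1.35388598e+00,  2.64709251e-01,  1.60538988e+00, -3.06970984e-05,
        1.27371436e+00, -3.69079622e-02]), 'qvel': array([ 0.00083932, -0.00026273,  0.00016527, -0.00106163,  0.00097638,
        0.00028408]), 'joint_efforts': array([-1.73605804e-04, -5.02117789e+01, -3.56879783e+01,  7.25939102e-02,
        2.93949433e-02, -1.78498985e-04]), 'ee_pos': array([ 0.16932906, -0.65270409,  0.25440899]), 'ee_rot': array([ 9.91956653e-01,  1.26573158e-01, -1.14415901e-04, -1.10460507e-03]), 'force': array([ 0.32870674,  0.8021024 , -0.61374557]), 'ft_torque': array([-0.06934315,  0.01686132,  0.03453275]), 'gripper_force': 0.0, 'gripper_width': 0.9999835946423048}
top {'mtx': array([[546.23852484,   0.        , 317.28919843],
       [  0.        , 546.23852484, 243.31172348],
       [  0.        ,   0.        ,   1.        ]]), 'world_to_cam': array([[-0.0281598 , -0.99956882,  0.00831828,  0.00830392],
       [-0.98094066,  0.02603258, -0.19255578,  0.5576232 ],
       [ 0.19225621, -0.01358207, -0.98125077,  1.19981216],
       [ 0.        ,  0.        ,  0.        ,  1.        ]])}
scene {'mtx': array([[554.84787277,   0.        , 322.83975824],
       [  0.        , 554.84787277, 245.19139519],
       [  0.        ,   0.        ,   1.        ]]), 'world_to_cam': array([[-0.87620527,  0.48186775, -0.00823377,  0.47618948],
       [ 0.40425695,  0.72556576, -0.55689375, -0.20584296],
       [-0.262375  , -0.49128179, -0.83054293,  1.2744305 ],
       [ 0.        ,  0.        ,  0.        ,  1.        ]])}
```

View pics/top0.png

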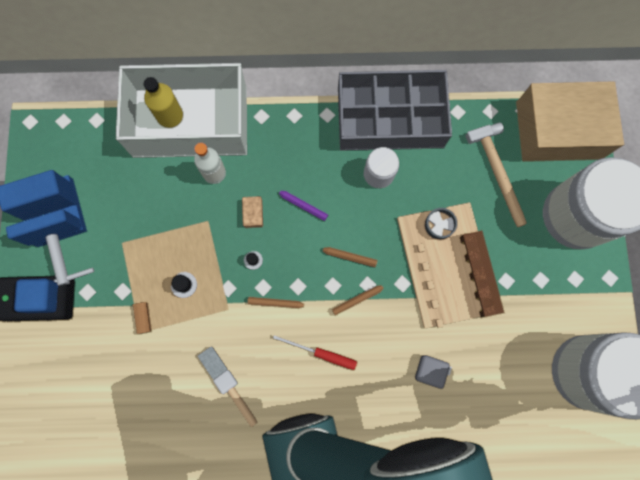

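View pics/scene0.png

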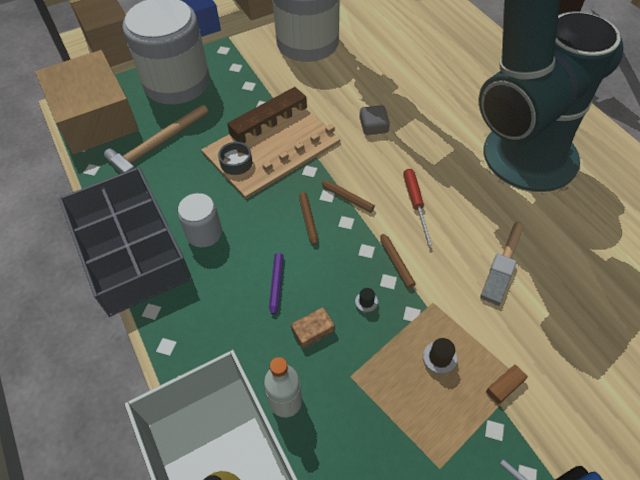

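The top view shows three brown pegs at about (350,257), (275,302) and (357,299). A purple look-alike is at (303,205). The rack's socket is at (440,223) with the head block to its right at (483,275). The large knob on the card is at (183,285) and the small one at (253,260). The glue bottle is at (210,163) and the tin at (381,167). The scene view agrees.

```bash
cat > h.py <<'E'
import numpy as np, cv2
from scipy.spatial.transform import Rotation as R
from station import sensors, eyes
def ray(n,uv,z,p=None):
    p=p or eyes.camera_params(n); M=p["world_to_cam"]; r=M[:3,:3]; c=-r.T@M[:3,3]
    d=r.T@np.linalg.inv(p["mtx"])@np.array([uv[0],uv[1],1.0]); return c+d*(z-c[2])/d[2]
def blobs(m,amin=80):
    m=cv2.morphologyEx(m.astype(np.uint8),cv2.MORPH_OPEN,np.ones((2,2)))
    c,_=cv2.findContours(m,cv2.RETR_EXTERNAL,cv2.CHAIN_APPROX_NONE)
    return [k for k in c if cv2.contourArea(k)>amin]
def axis(n,k,z,p=None):
    """contour -> world centre, yaw, length, width on plane z"""
    w=np.array([ray(n,q,z,p)[:2] for q in k[:,0,:]],np.float32)
    (c,s,a)=cv2.minAreaRect(w*1000); b=cv2.boxPoints((c,s,a)); e=b[1]-b[0];f=b[2]-b[1]
    l=e if np.linalg.norm(e)>np.linalg.norm(f) else f
    return np.round(c,1),round(float(np.arctan2(l[1],l[0])%np.pi),3),round(max(s),1),round(min(s),1)
def yaw():
    """world angle of tool y (closing) and tool x"""
    m=R.from_quat(sensors.sense()["ee_rot"]).as_matrix(); return np.arctan2(m[1,0],m[0,0])
def go(x,y,z,pegyaw=None,xdir=None):
    """print what is left, tool axes: turn about tool z, then shift (after turn), mm. pegyaw: line the tool x should follow"""
    s=sensors.sense(); m=R.from_quat(s["ee_rot"]).as_matrix(); a=np.arctan2(m[1,0],m[0,0]); t=0
    tgt=xdir if xdir is not None else pegyaw
    if tgt is None: tgt=a
    per=2*np.pi if xdir is not None else np.pi
    d=(tgt-a+per/2)%per-per/2; t=a+d
    mt=np.array([[np.cos(t),np.sin(t),0],[np.sin(t),-np.cos(t),0],[0,0,-1]])
    sh=mt.T@(np.array([x,y,z])-s["ee_pos"])*1000
    print("turn_z %.3f  shift %s  xyaw now %.3f q6 %.2f->~ tilt %.3f t=%.1f"%(-d,np.round(sh,1),a,s["qpos"][5],np.arccos(-m[2,2]),s["time"]))
    print("pos",np.round(s["ee_pos"]*1000,1),"F",np.round(s["force"],1),"w",round(s["gripper_width"]*88,1),"gf",round(s["gripper_force"],1))
E
python3 - <<'E'
from h import *
im=cv2.imread("pics/top0.png"); hsv=cv2.cvtColor(im,cv2.COLOR_BGR2HSV)
for p in [(350,257),(275,302),(357,299),(142,317),(410,260),(483,275),(181,284),(170,250),(303,205)]: print(p,hsv[p[1],p[0]])
h,s,v=[hsv[...,i].astype(int) for i in range(3)]
m=((h<14)&(s>110)&(v>50)&(v<190))
for k in blobs(m,60): print("brown",axis("top",k,0.009),k.mean(0).round())
m=(v<45)
for k in blobs(m,60):
    c,r=cv2.minEnclosingCircle(k); print("dark",np.round(c),round(r,1),np.round(ray("top",c,.059)*1000), np.round(ray("top",c,.042)*1000))
E
```

```text
(350, 257) [ 14 126 136]
(275, 302) [ 14 126 152]
(357, 299) [ 14 125 147]
(142, 317) [ 14 124 163]
(410, 260) [ 20  65 209]
(483, 275) [ 11 126 117]
(181, 284) [110  20  39]
(170, 250) [ 18  82 186]
(303, 205) [137 145 156]
brown (array([294.9, -42.6]), 1.226, 98.7, 23.4) [[336. 359.]]
brown (array([ 483.1, -396.7]), 0.176, 196.9, 47.3) [[483. 274.]]
dark [422. 457.] 44.9 [  88. -218.   59.] [  85. -221.   42.]
dark [298. 424.] 25.5 [163.  47.  59.] [161.  47.  42.]
dark [ 36. 300.] 41.8 [446. 623.  59.] [447. 632.  42.]
dark [182. 284.] 9.1 [471. 300.  59.] [473. 304.  42.]
dark [253. 260.] 5.3 [523. 141.  59.] [525. 142.  42.]
dark [152.  86.] 7.0 [955. 382.  59.] [964. 387.  42.]
```

```bash
python3 - <<'E'
from h import *
im=cv2.imread("pics/top0.png"); hsv=cv2.cvtColor(im,cv2.COLOR_BGR2HSV)
h,s,v=[hsv[...,i].astype(int) for i in range(3)]
m=((h<17)&(s>105)&(v>50)&(v<200))
for k in blobs(m,60): print("brown",axis("top",k,0.009),k.mean(0).round(), 'z48',axis("top",k,0.048))
# rack board pale
m=((h>14)&(h<26)&(s>45)&(s<105)&(v>140)); m[:200]=0;m[335:]=0;m[:,:390]=0;m[:,510:]=0
for k in blobs(m,200): print("board",axis("top",k,0.012),k.mean(0).round())
sc=cv2.imread("pics/scene0.png"); hs=cv2.cvtColor(sc,cv2.COLOR_BGR2HSV); h,s,v=[hs[...,i].astype(int) for i in range(3)]
m=((h<17)&(s>105)&(v>50)&(v<200))
for k in blobs(m,60): print("scene",axis("scene",k,0.009),k.mean(0).round(),"z48",axis("scene",k,0.048))
big=np.hstack([cv2.resize(im[190:350,380:520],None,fx=2.8,fy=2.8,interpolation=2),cv2.resize(im[230:390,90:230],None,fx=2.8,fy=2.8,interpolation=2)])
cv2.imwrite("pics/crop1.png",big); print(big.shape)
E
```

```text
brown (array([295.2, -42.7]), 1.212, 100.1, 24.1) [[336. 359.]] z48 (array([295.8, -41.1]), 1.212, 97.0, 23.3)
brown (array([400.9, 400.7]), 0.167, 69.2, 32.9) [[143. 318.]] z48 (array([398.4, 388.7]), 0.167, 67.1, 31.9)
brown (array([426.3,  92.5]), 1.467, 126.5, 14.4) [[276. 304.]] z48 (array([422.9,  90. ]), 1.467, 122.6, 14.0)
brown (array([428.4, -99.5]), 2.004, 126.0, 14.5) [[358. 300.]] z48 (array([425. , -96.1]), 2.004, 122.2, 14.0)
brown (array([530.6, -84.9]), 1.282, 125.1, 15.3) [[351. 257.]] z48 (array([524.1, -82. ]), 1.282, 121.2, 14.8)
brown (array([ 483.2, -396.4]), 0.179, 197.8, 48.4) [[483. 274.]] z48 (array([ 478.1, -384. ]), 0.179, 191.7, 46.9)
board (array([ 498.5, -315.7]), 3.114, 312.0, 280.6) [[449. 281.]]
scene (array([398.7, 402.1]), 0.169, 77.6, 31.0) [[507. 385.]] z48 (array([416.8, 408.1]), 0.169, 74.4, 29.7)
scene (array([732. , 181.1]), 1.104, 33.9, 28.6) [[279. 367.]] z48 (array([736.2, 196.2]), 1.104, 32.5, 27.4)
scene (array([426.3,  93.4]), 1.459, 130.0, 17.5) [[398. 261.]] z48 (array([443.3, 112.2]), 1.459, 124.6, 16.8)Traceback (most recent call last):
  File "<stdin>", line 11, in <module>
  File "h.py", line 13, in axis
    w=np.array([ray(n,q,z,p)[:2] for q in k[:,0,:]],np.float32)
                ~~~^^^^^^^^^
  File "h.py", line 5, in ray
    p=p or eyes.camera_params(n); M=p["world_to_cam"]; r=M[:3,:3]; c=-r.T@M[:3,3]
           ~~~~~~~~~~~~~~~~~~^^^
ValueError: time passes only in moves, steps and waits
```

```bash
sed -i 's/^def ray/_c={}\ndef cp(n):\n    if n not in _c: _c[n]=eyes.camera_params(n)\n    return _c[n]\ndef ray/; s/p=p or eyes.camera_params(n)/p=p or cp(n)/' h.py
python3 - <<'E'
from h import *
for uv,z in [((608,375),.2),((590,200),.2),((575,225),.1)]: print(uv,np.round(ray("top",uv,z)*1000))
for uv,z in [((170,85),0),((305,50),0),((165,15),.2)]: print(uv,np.round(ray("scene",uv,z)*1000))
go(.50,-.30,.38,xdir=1.75)
E
```

```text
(608, 375) [ 254. -562.  200.]
(590, 200) [ 605. -570.  200.]
(575, 225) [ 575. -583.  100.]
(170, 85) [ 639. -637.    0.]
(305, 50) [ 272. -592.    0.]
(165, 15) [ 608. -618.  200.]
turn_z -1.496  shift [ 288.2  388.3 -125.5]  xyaw now 0.254 q6 -0.04->~ tilt 0.002 t=0.1
pos [ 169.3 -652.8  254.5] F [-0.5 -0.4  0.5] w 87.9 gf 0.0
```

carry_out --pt "0 0 -32 0 0 -0.1496 0" --pt "0 0 -32 0 0 -0.1496 0" --pt "0 0 -31 0 0 -0.1496 0" --pt "0 0 -30 0 0 -0.1496 0" --pt "0 0 0 0 0 -0.1496 0" --pt "0 0 0 0 0 -0.1496 0" --pt "0 0 0 0 0 -0.1496 0" --pt "0 0 0 0 0 -0.1496 0" --pt "0 0 0 0 0 -0.1496 0" --pt "0 0 0 0 0 -0.1496 0"

```text
time: 1.1
ee_pos: [0.1694, -0.6531, 0.3799]
ee_rot: [0.639, 0.769, 0.0, -0.001]
force: [-0.4, 0.1, 0.3]
gripper_width: 1.005
gripper_force: 0.0
```

carry_out --pt "24 32.4 0 0 0 0 0" --pt "24 32.4 0 0 0 0 0" --pt "24 32.4 0 0 0 0 0" --pt "24 32.4 0 0 0 0 0" --pt "24 32.4 0 0 0 0 0" --pt "24 32.4 0 0 0 0 0" --pt "24 32.4 0 0 0 0 0" --pt "24 32.4 0 0 0 0 0" --pt "24 32.4 0 0 0 0 0" --pt "24 32.4 0 0 0 0 0" --pt "24 32.4 0 0 0 0 0" --pt "24 32.4 0 0 0 0 0"

```text
time: 2.3
ee_pos: [0.5015, -0.2993, 0.3802]
ee_rot: [0.641, 0.767, -0.0, -0.0]
force: [-0.3, -1.4, -0.2]
gripper_width: 1.0
gripper_force: 0.0
```

```bash
python3 - <<'E'
from h import *
go(.50,-.30,.38,xdir=1.75)
p=eyes.camera_params("wrist"); im=eyes.get_image("wrist")[:,:,::-1]
cv2.imwrite("pics/w1.png",im); np.save("w1.npy",p,allow_pickle=True)
M=p["world_to_cam"]; print("cam",-M[:3,:3].T@M[:3,3], p["mtx"])
E
```

```text
turn_z -0.000  shift [-0.5 -1.6  0.2]  xyaw now 1.750 q6 -0.76->~ tilt 0.001 t=2.3
pos [ 501.5 -299.3  380.2] F [-0.3 -1.4 -0.2] w 88.0 gf 0.0
cam [ 0.48694234 -0.22150137  0.50899255] [[373.21075016   0.         316.79559503]
 [  0.         373.21075016 239.06707074]
 [  0.           0.           1.        ]]
```

View pics/w1.png

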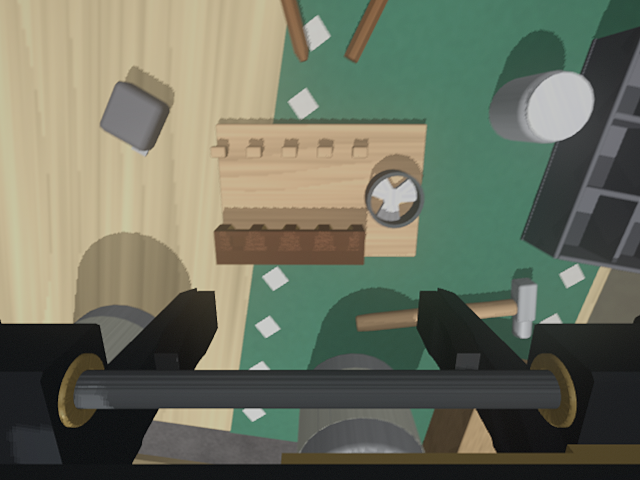

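The wrist view shows the rack clearly. The comb ribs are along row 150 at columns 219 to 360, the block spans (216..364, 226..265), and the socket is at (393,198) with three wedge pockets in its floor.

```bash
python3 - <<'E'
from h import *
p=np.load("w1.npy",allow_pickle=True).item(); im=cv2.imread("pics/w1.png"); hsv=cv2.cvtColor(im,cv2.COLOR_BGR2HSV)
W=lambda uv,z: ray("w",uv,z,p)[:2]*1000
ribs=np.array([W((u,150),.027) for u in (219,254,290,325,360)]); print("ribs",np.round(ribs,1).tolist(),np.linalg.norm(np.diff(ribs,axis=0),axis=1).round(1))
d=ribs[4]-ribs[0]; print("rib yaw",np.arctan2(d[1],d[0]))
e=W((427,124),.012)-W((218,121),.012); print("far edge yaw",np.arctan2(e[1],e[0]),np.linalg.norm(e), W((427,124),.012),W((218,121),.012))
g=W((364,265),.048)-W((216,264),.048); print("block back yaw",np.arctan2(g[1],g[0]),np.linalg.norm(g),W((364,265),.048),W((216,264),.048))
print("socket",W((393.5,197.5),.042))
v=hsv[...,2]; s=hsv[...,1]
m=(v<70)&(s<90); m[:160]=0;m[235:]=0;m[:,:355]=0;m[:,430:]=0
for k in blobs(m,200):
    c,r=cv2.minEnclosingCircle(k); (ec,ea,et)=cv2.fitEllipse(k); print("ring",c,r,ec,ea,W(c,.042),W(ec,.042))
crop=cv2.resize(im[110:275,205:435],None,fx=3.4,fy=3.4,interpolation=2); cv2.imwrite("pics/c2.png",crop)
E
```

```text
ribs [[371.8, -278.6], [415.2, -270.7], [459.8, -262.5], [503.2, -254.6], [546.6, -246.7]] [44.1 45.4 44.1 44.1]
rib yaw 0.1806012897207643
far edge yaw 0.16685955352338644 265.7025723284996 [ 625.36170386 -200.61894316] [ 363.34941769 -244.7485119 ]
block back yaw 0.17354961457235354 196.062339175333 [ 580.99344353 -389.92608876] [ 387.87634752 -423.78207898]
socket [ 599.05680263 -295.68656927]
```

View pics/c2.png

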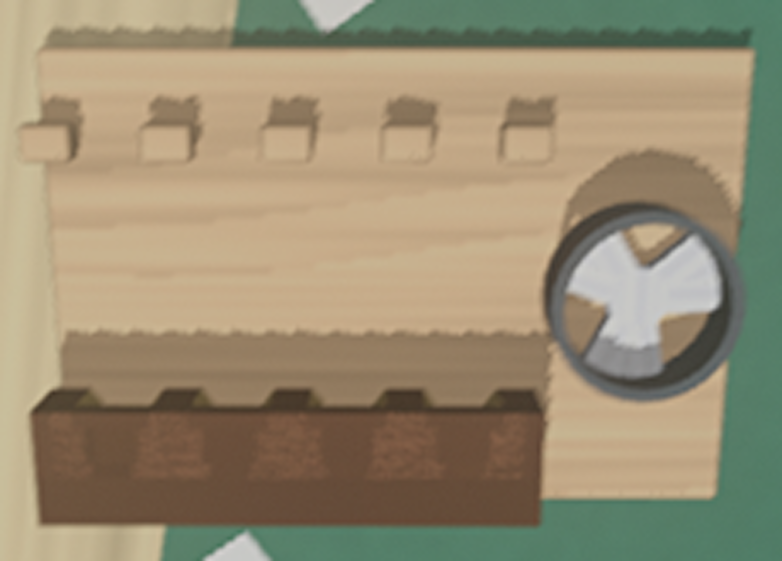

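```bash
python3 - <<'E'
from h import *
p=np.load("w1.npy",allow_pickle=True).item()
P=[]
for u,y in zip((218.2,253.5,289.4,324.7,359.7),(-127.5,-82.5,-37.5,7.5,52.5)): P.append((u,151.6,-59,y,27))
P+=[(426.5,124.7,-93,138,12),(415.3,256.5,87,138,12),(394.7,198.8,0,98,42),(363.8,264.1,85,None,48),(216.8,264.1,85,None,48),(364.7,230.6,39,None,48),(214.4,231.2,39,None,48)]
A=np.array([r[2:4] for r in P if r[3] is not None],float); B=np.array([ray("w",r[:2],r[4]/1000,p)[:2]*1000 for r in P if r[3] is not None])
a,b=A.mean(0),B.mean(0); H=(A-a).T@(B-b); th=np.arctan2(H[0,1]-H[1,0],H[0,0]+H[1,1]); c,s=np.cos(th),np.sin(th); Rm=np.array([[c,-s],[s,c]]); o=b-Rm@a
print("rack o",o.round(1),"xyaw",th,"res",((B-(A@Rm.T+o))@Rm).round(1).tolist())
for r in P[-4:]: print("block in rack",((ray("w",r[:2],.048,p)[:2]*1000-o)@Rm).round(1),r[2])
for y in(-105,-60,-15,30,98): print(y,(Rm@[0,y]+o).round(1))
np.save("rack.npy",[o[0],o[1],th])
E
```

```text
rack o [ 506.  -316.1] xyaw -1.3928702622637075 res [[0.3, 0.9], [0.2, 0.5], [0.1, 0.8], [-0.0, 0.3], [-0.1, -0.6], [1.4, -0.6], [0.1, -0.1], [-1.9, -1.1]]
block in rack [84.7 60.4] 85
block in rack [  85.2 -134.2] 85
block in rack [38.5 59.7] 39
block in rack [  39.8 -133.8] 39
-105 [ 402.6 -334.7]
-60 [ 446.9 -326.7]
-15 [ 491.2 -318.7]
30 [ 535.5 -310.8]
98 [ 602.4 -298.7]
```

```bash
python3 -c "
from h import *
go(.47,-.08,.30,xdir=1.6)"
```

```text
turn_z 0.153  shift [215.8 -28.9  80. ]  xyaw now 1.753 q6 -0.76->~ tilt 0.005 t=2.4
pos [ 505.2 -294.8  380. ] F [ 2.2  2.1 -0.1] w 87.7 gf 0.0
```

carry_out --pt "36 -5 13 0 0 0.05 0" --pt "36 -5 13 0 0 0.05 0" --pt "36 -5 13 0 0 0.05 0" --pt "36 -5 13 0 0 0 0" --pt "36 -5 14 0 0 0 0" --pt "36 -5 14 0 0 0 0" --pt "0 0 0 0 0 0 0" --pt "0 0 0 0 0 0 0" --pt "0 0 0 0 0 0 0"

```text
time: 3.25
ee_pos: [0.4544, -0.089, 0.3013]
ee_rot: [0.697, 0.717, 0.0, 0.001]
force: [-0.6, -0.3, 0.8]
gripper_width: 1.002
gripper_force: 0.0
```

```bash
python3 - <<'E'
from h import *
go(.47,-.08,.30,xdir=1.6)
p=eyes.camera_params("wrist"); im=eyes.get_image("wrist")[:,:,::-1]
go(.47,-.08,.30,xdir=1.6)
cv2.imwrite("pics/w2.png",im); np.save("w2.npy",p,allow_pickle=True)
hsv=cv2.cvtColor(im,cv2.COLOR_BGR2HSV); h,s,v=[hsv[...,i].astype(int) for i in range(3)]
m=((h<17)&(s>105)&(v>50)&(v<200))
for k in blobs(m,150): print(axis("w",k,.009,p),k.mean(0).round(),k[:,0].min(0),k[:,0].max(0))
E
```

```text
turn_z -0.001  shift [ 8.5 15.9  1.3]  xyaw now 1.599 q6 -0.28->~ tilt 0.001 t=3.2
pos [454.4 -89.  301.3] F [-0.6 -0.3  0.8] w 88.2 gf 0.0
turn_z -0.001  shift [ 8.8 15.8  1.4]  xyaw now 1.599 q6 -0.28->~ tilt 0.001 t=3.3
pos [454.5 -89.2 301.4] F [ 0.7 -0.6 -0.2] w 88.2 gf 0.0
(array([ 483.4, -423.9]), 0.182, 214.4, 50.7) [[331. 428.]] [253 410] [407 450]
(array([430.6, -99.9]), 2.02, 129.9, 17.4) [[294. 198.]] [265 146] [321 251]
(array([533. , -85.2]), 1.279, 131.4, 17.5) [[387. 190.]] [360 134] [411 244]
(array([295.3, -43.6]), 1.208, 103.4, 26.8) [[174. 146.]] [152  99] [197 191]
(array([424.8,  64.9]), 1.467, 76.2, 17.6) [[293.  38.]] [282   0] [305  82]
```

View pics/w2.png

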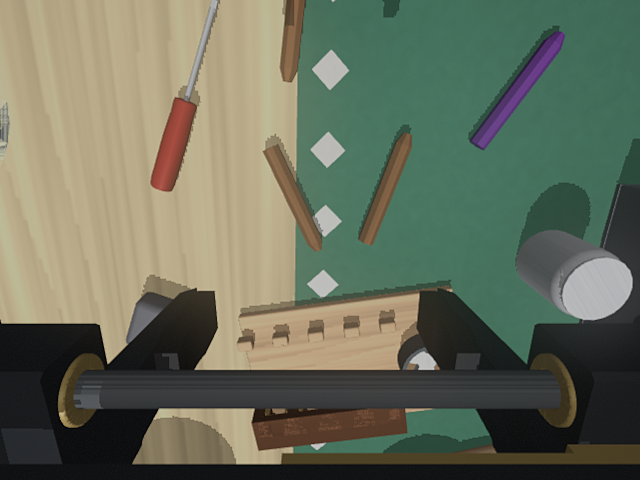

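```bash
python3 - <<'E'
from h import *
p=np.load("w2.npy",allow_pickle=True).item(); im=cv2.imread("pics/w2.png")
hsv=cv2.cvtColor(im,cv2.COLOR_BGR2HSV); h,s,v=[hsv[...,i].astype(int) for i in range(3)]
m=((h<17)&(s>105)&(v>50)&(v<200))
for k in blobs(m,150):
    c,a,l,w=axis("w",k,.009,p)
    if w>20: continue
    f=np.zeros(m.shape,np.uint8); cv2.drawContours(f,[k],-1,1,-1); q=np.argwhere(f)[:,::-1]
    W=np.array([ray("w",t,.009,p)[:2]*1000 for t in q])-c; x=W@[np.cos(a),np.sin(a)]
    b=np.arange(-l/2,l/2+1,4.4); n,_=np.histogram(x,b); print(c,a,"counts from -dir (low y) to +dir",n)
go(.428,.0925,.1,pegyaw=1.467);go(.4306,-.0999,.1,pegyaw=2.02);go(.533,-.0852,.1,pegyaw=1.279)
E
```

```text
[430.6 -99.9] 2.02 counts from -dir (low y) to +dir [26 38 48 51 53 51 53 53 51 55 55 54 56 57 58 58 59 57 59 60 60 60 61 59
 60 62 63 63 65]
[533.  -85.2] 1.279 counts from -dir (low y) to +dir [45 52 54 52 57 50 56 56 57 56 58 57 57 57 62 58 60 60 62 60 64 63 65 64
 64 65 66 61 49 33]
[424.8  64.9] 1.467 counts from -dir (low y) to +dir [44 58 73 78 80 77 82 82 84 84 85 86 86 85 90 87 92]
turn_z 0.132  shift [178.  -45.2 201.4]  xyaw now 1.599 q6 -0.28->~ tilt 0.001 t=3.3
pos [454.5 -89.2 301.4] F [ 0.7 -0.6 -0.2] w 88.2 gf 0.0
turn_z -0.421  shift [  0.8 -26.2 201.4]  xyaw now 1.599 q6 -0.28->~ tilt 0.001 t=3.3
pos [454.5 -89.2 301.4] F [ 0.7 -0.6 -0.2] w 88.2 gf 0.0
turn_z 0.320  shift [ 26.4  74.  201.4]  xyaw now 1.599 q6 -0.28->~ tilt 0.001 t=3.3
pos [454.5 -89.2 301.4] F [ 0.7 -0.6 -0.2] w 88.2 gf 0.0
```

carry_out --pt "0 0 40 0 0 -0.14 0" --pt "0 0 40 0 0 -0.14 0" --pt "0 0 40 0 0 -0.141 0" --pt "0 -13 40 0 0 0 0.2" --pt "0.8 -13 40 0 0 0 0.3" --pt "0 0 40 0 0 0 0.4" --pt "0 0 0 0 0 0 0.4" --pt "0 0 0 0 0 0 0.4"

```text
time: 4.1
ee_pos: [0.4304, -0.0996, 0.061]
ee_rot: [0.532, 0.847, -0.0, -0.001]
force: [0.6, 0.2, 0.0]
gripper_width: 0.601
gripper_force: 0.0
```

```bash
python3 - <<'E'
from h import *
go(.4306,-.0999,.020,pegyaw=2.02)
p=eyes.camera_params("wrist"); im=eyes.get_image("wrist")[:,:,::-1]
hsv=cv2.cvtColor(im,cv2.COLOR_BGR2HSV); h,s,v=[hsv[...,i].astype(int) for i in range(3)]
m=((h<17)&(s>105)&(v>50)&(v<200))
for k in blobs(m,150): print(axis("w",k,.009,p),k.mean(0).round(),k[:,0].min(0),k[:,0].max(0))
cv2.imwrite("pics/w3.png",im)
E
```

```text
turn_z -0.001  shift [-0.4  0.  41. ]  xyaw now 2.019 q6 -0.73->~ tilt 0.001 t=4.1
pos [430.4 -99.6  61. ] F [0.6 0.2 0. ] w 52.9 gf 0.0
(array([544.7, -52.8]), 1.272, 66.8, 18.3) [[550. 289.]] [490 242] [605 324]
(array([428.7, -95.4]), 2.021, 122.8, 17.7) [[317. 255.]] [300 150] [336 370]
(array([424.1,  33.3]), 0.45, 19.5, 10.5) [[438.  10.]] [417   0] [464  28]
(array([290.8, -50.7]), 1.215, 93.7, 29.3) [[84. 60.]] [2 0] [172 144]
```

carry_out --pt "0 0 20 0 0 0 0.4" --pt "0 0 21 0 0 0 0.4" --pt "0 0 0 0 0 0 0.4" --pt "0 0 0 0 0 0 1" --pt "0 0 0 0 0 0 1" --pt "0 0 0 0 0 0 1" --pt "0 0 0 0 0 0 1" --pt "0 0 0 0 0 0 1" --pt "0 0 -40 0 0 0 1" --pt "0 0 -40 0 0 0 1" --pt "0 0 -10 0 0 0 1" --pt "0 0 0 0 0 0 1" --force 30

```text
time: 5.35
ee_pos: [0.4319, -0.0992, 0.1117]
ee_rot: [0.531, 0.847, 0.001, 0.002]
force: [0.3, -0.4, -0.3]
gripper_width: 0.197
gripper_force: 30.0
```

```bash
cat >> h.py <<'E'
def rk(x,y):
    a,b,t=np.load("rack.npy"); return (a+np.cos(t)*x-np.sin(t)*y)/1000,(b+np.sin(t)*x+np.cos(t)*y)/1000
def inrack():
    a,b,t=np.load("rack.npy"); e=sensors.sense()["ee_pos"]*1000; d=e[:2]-[a,b]
    print("tcp in rack",np.round([np.cos(t)*d[0]+np.sin(t)*d[1],-np.sin(t)*d[0]+np.cos(t)*d[1],e[2]],1))
E
python3 - <<'E'
from h import *
go(*rk(-34,-105),.033,xdir=1.7487)
E
```

```text
turn_z 0.272  shift [-192.6  -70.4   78.7]  xyaw now 2.021 q6 -0.73->~ tilt 0.005 t=5.3
pos [431.9 -99.2 111.7] F [ 0.3 -0.4 -0.3] w 17.3 gf 30.0
```

carry_out --pt "0 0 0 0 0 0.136 1" --pt "0 0 0 0 0 0.136 1" --pt "-32 -11.7 0 0 0 0 1" --pt "-32 -11.7 0 0 0 0 1" --pt "-32 -11.7 0 0 0 0 1" --pt "-32 -11.7 0 0 0 0 1" --pt "-32 -11.7 0 0 0 0 1" --pt "-32 -11.7 0 0 0 0 1" --pt "0 0 22 0 0 0 1" --pt "0 0 23 0 0 0 1" --pt "0 0 0 0 0 0 1" --pt "0 0 0 0 0 0 1"

```text
time: 6.55
ee_pos: [0.3936, -0.2989, 0.0628]
ee_rot: [0.641, 0.767, 0.0, -0.002]
force: [0.1, -0.4, -0.3]
gripper_width: 0.203
gripper_force: 30.0
```

```bash
python3 - <<'E'
from h import *
go(*rk(-34,-105),.033,xdir=1.7487); inrack()
cv2.imwrite("pics/w4.png",eyes.get_image("wrist")[:,:,::-1])
E
```

```text
turn_z 0.000  shift [-2.8  2.5 29.8]  xyaw now 1.749 q6 -0.88->~ tilt 0.004 t=6.5
pos [ 393.6 -298.9   62.8] F [ 0.1 -0.4 -0.3] w 17.9 gf 30.0
tcp in rack [ -36.8 -107.5   62.8]
```

View pics/w4.png

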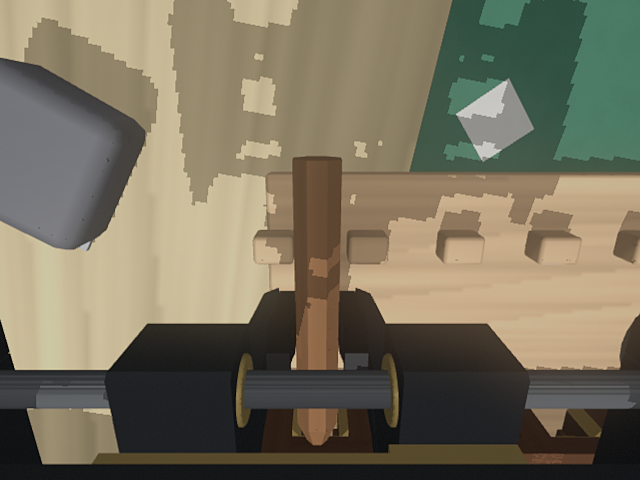

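carry_out --pt "0 1.5 15 0 0 0 1" --pt "0 0 14.5 0 0 0 1" --pt "0 0 0 0 0 0 1" --pt "-8 0 0 0 0 0 1" --pt "-8 0 0 0 0 0 1" --pt "-8 0 0 0 0 0 1" --pt "-3 0 0 0 0 0 1" --pt "0 0 0 0 0 0 1"

```text
time: 7.4
ee_pos: [0.4016, -0.3273, 0.0355]
ee_rot: [0.642, 0.767, -0.0, 0.0]
force: [-0.2, 0.0, -0.1]
gripper_width: 0.199
gripper_force: 30.0
```

carry_out --pt "-2 0 0 0 0 0 1" --pt "-2 0 0 0 0 0 1" --pt "-2 0 0 0 0 0 1" --pt "0 0 0 0 0 0 1"

```text
time: 7.8
ee_pos: [0.4024, -0.3325, 0.0352]
ee_rot: [0.641, 0.767, -0.0, 0.0]
force: [-0.2, -0.0, -1.3]
gripper_width: 0.202
gripper_force: 30.0
```

carry_out --pt "-2 0 0 0 0 0 1" --pt "-2 0 0 0 0 0 1" --pt "0 0 0 0 0 0 1"

```text
time: 8.1
ee_pos: [0.4031, -0.3364, 0.0352]
ee_rot: [0.641, 0.767, -0.0, -0.0]
force: [-0.5, 0.3, -1.3]
gripper_width: 0.201
gripper_force: 30.2
```

```bash
python3 -c "
from h import *
go(*rk(0,-105),.033,xdir=1.7487); inrack()"
```

```text
turn_z 0.000  shift [ 1.8 -0.2  2.2]  xyaw now 1.749 q6 -0.92->~ tilt 0.000 t=8.1
pos [ 403.1 -336.4   35.2] F [-0.5  0.3 -1.3] w 17.7 gf 30.2
tcp in rack [   1.8 -104.8   35.2]
```

carry_out --pt "0 0 2 0 0 0 1" --pt "-2 0 0 0 0 0 1" --pt "-1.5 0 0 0 0 0 1" --pt "0 0 0 0 0 0 1"

```text
time: 8.5
ee_pos: [0.4029, -0.3373, 0.0327]
ee_rot: [0.642, 0.767, 0.001, -0.003]
force: [-0.4, 9.7, 4.9]
gripper_width: 0.198
gripper_force: 30.0
```

carry_out --pt "-2 0 0 0 0 0 1" --pt "-1.5 0 0 0 0 0 1" --pt "0 0 0 0 0 0 1"

```text
time: 8.8
ee_pos: [0.4027, -0.3376, 0.0324]
ee_rot: [0.642, 0.767, 0.003, -0.005]
force: [-0.2, 18.8, 11.2]
gripper_width: 0.198
gripper_force: 30.0
```

```bash
python3 -c "
from h import *
inrack()"
```

```text
tcp in rack [   2.9 -105.4   32.4]
```

carry_out --pt "2.5 0 0 0 0 0 1" --pt "0 0 0 0 0 0 0.7" --pt "0 0 0 0 0 0 0.7" --pt "0 0 0 0 0 0 0.7" --pt "0 0 -30 0 0 0 0.7" --pt "0 0 -40 0 0 0 0.5" --pt "0 0 -40 0 0 0 0.4" --pt "0 0 -10 0 0 0 0.4" --pt "0 0 0 0 0 0 0.4" --pt "0 0 0 0 0 0 0.4"

```text
time: 9.8
ee_pos: [0.4033, -0.3404, 0.1522]
ee_rot: [0.642, 0.767, -0.0, -0.001]
force: [0.0, 0.1, -0.3]
gripper_width: 0.603
gripper_force: 0.0
```

```bash
python3 - <<'E'
from h import *
go(.428,.0925,.060,xdir=1.467)
im=eyes.get_image("top")[:,:,::-1]; hsv=cv2.cvtColor(im,cv2.COLOR_BGR2HSV); h,s,v=[hsv[...,i].astype(int) for i in range(3)]
m=((h<17)&(s>105)&(v>50)&(v<200))
for k in blobs(m,60): print("brown",axis("top",k,0.009))
E
```

```text
turn_z 0.282  shift [433.2 -20.3  92.2]  xyaw now 1.749 q6 -0.93->~ tilt 0.001 t=9.8
pos [ 403.3 -340.4  152.2] F [ 0.   0.1 -0.3] w 53.1 gf 0.0
brown (array([295. , -42.3]), 1.226, 99.4, 23.4)
brown (array([ 399.8, -326.2]), 1.743, 101.8, 15.9)
brown (array([401.1, 400.6]), 0.176, 68.8, 32.7)
brown (array([426.3,  92.5]), 1.475, 126.5, 14.8)
brown (array([530.6, -85. ]), 1.277, 125.1, 14.9)
brown (array([ 556.7, -382.9]), 1.761, 48.1, 47.6)
```

carry_out --pt "0 0 0 0 0 0.141 0.4" --pt "0 0 0 0 0 0.141 0.4" --pt "43.3 -2 0 0 0 0 0.4" --pt "43.3 -2 0 0 0 0 0.4" --pt "43.3 -2 0 0 0 0 0.4" --pt "43.3 -2 0 0 0 0 0.4" --pt "43.3 -2 0 0 0 0 0.4" --pt "43.3 -2 0 0 0 0 0.4" --pt "43.3 -2 0 0 0 0 0.4" --pt "43.3 -2 15 0 0 0 0.4" --pt "43.3 -2 20 0 0 0 0.4" --pt "43.3 -2 25 0 0 0 0.4"

```text
time: 11.05
ee_pos: [0.4281, 0.0936, 0.0916]
ee_rot: [0.743, 0.669, -0.0, -0.0]
force: [1.1, -0.2, 0.3]
gripper_width: 0.598
gripper_force: 0.0
```

carry_out --pt "0 0 32 0 0 0 0.4" --pt "0 0 0 0 0 0 0.4" --pt "0 0 0 0 0 0 0.4"

```text
time: 11.35
ee_pos: [0.4269, 0.0916, 0.0595]
ee_rot: [0.743, 0.67, -0.002, -0.001]
force: [0.6, -0.4, 0.3]
gripper_width: 0.598
gripper_force: 0.0
```

```bash
cat >> h.py <<'E'
def look():
    p=eyes.camera_params("wrist"); im=eyes.get_image("wrist")[:,:,::-1]
    hsv=cv2.cvtColor(im,cv2.COLOR_BGR2HSV); h,s,v=[hsv[...,i].astype(int) for i in range(3)]
    m=((h<17)&(s>105)&(v>50)&(v<200))
    for k in blobs(m,150): print(axis("w",k,.009,p),k.mean(0).round(),k[:,0].min(0),k[:,0].max(0))
    return im
E
python3 - <<'E'
from h import *
go(.428,.0925,.020,xdir=1.467); look()
E
```

```text
turn_z 0.000  shift [ 1.   1.  39.5]  xyaw now 1.467 q6 0.26->~ tilt 0.005 t=11.3
pos [426.9  91.6  59.5] F [ 0.6 -0.4  0.3] w 52.6 gf 0.0
(array([427.8,  96. ]), 1.461, 121.5, 17.8) [[320. 249.]] [302 151] [339 370]
```

carry_out --pt "0.5 0.8 20 0 0 0 0.4" --pt "0 0 19.5 0 0 0 0.4" --pt "0 0 0 0 0 0 0.4" --pt "0 0 0 0 0 0 1" --pt "0 0 0 0 0 0 1" --pt "0 0 0 0 0 0 1" --pt "0 0 0 0 0 0 1" --pt "0 0 0 0 0 0 1" --pt "0 0 -40 0 0 0 1" --pt "0 0 -40 0 0 0 1" --pt "0 0 -20 0 0 0 1" --pt "0 0 0 0 0 0 1" --force 30

```text
time: 12.6
ee_pos: [0.4327, 0.0929, 0.1253]
ee_rot: [0.743, 0.669, 0.003, 0.002]
force: [0.7, 0.3, -0.4]
gripper_width: 0.194
gripper_force: 30.0
```

```bash
python3 - <<'E'
from h import *
go(*rk(-36,-60),.033,xdir=1.7487)
E
```

```text
turn_z -0.282  shift [-379.5  -60.2   92.3]  xyaw now 1.467 q6 0.26->~ tilt 0.008 t=12.6
pos [432.7  92.9 125.3] F [ 0.7  0.3 -0.4] w 17.1 gf 30.0
```

carry_out --pt "0 0 0 0 0 -0.141 1" --pt "0 0 0 0 0 -0.141 1" --pt "-38 -5.8 0 0 0 0 1" --pt "-38 -5.8 0 0 0 0 1" --pt "-38 -5.8 0 0 0 0 1" --pt "-38 -5.8 0 0 0 0 1" --pt "-38 -5.8 0 0 0 0 1" --pt "-38 -5.8 0 0 0 0 1" --pt "-38 -5.8 0 0 0 0 1" --pt "-38 -5.8 0 0 0 0 1" --pt "-38 -5.8 0 0 0 0 1" --pt "-38 -5.8 0 0 0 0 1"

```text
time: 13.8
ee_pos: [0.4387, -0.2927, 0.1195]
ee_rot: [0.642, 0.767, -0.0, -0.002]
force: [0.2, -0.0, -0.6]
gripper_width: 0.197
gripper_force: 30.0
```

carry_out --pt "0 0 30 0 0 0 1" --pt "0 0 30 0 0 0 1" --pt "0 0 0 0 0 0 1" --pt "0 0 0 0 0 0 1" --pt "0 0 0 0 0 0 1"

```text
time: 14.3
ee_pos: [0.4406, -0.2919, 0.0624]
ee_rot: [0.641, 0.767, 0.0, 0.0]
force: [0.4, 0.1, -0.3]
gripper_width: 0.197
gripper_force: 30.0
```

```bash
python3 - <<'E'
from h import *
go(*rk(-36,-60),.033,xdir=1.7487); inrack()
cv2.imwrite("pics/w5.png",eyes.get_image("wrist")[:,:,::-1])
E
```

```text
turn_z 0.001  shift [ 0.6  0.1 29.4]  xyaw now 1.749 q6 -0.81->~ tilt 0.001 t=14.3
pos [ 440.6 -291.9   62.4] F [ 0.4  0.1 -0.3] w 17.3 gf 30.0
tcp in rack [-35.4 -60.1  62.4]
```

View pics/w5.png

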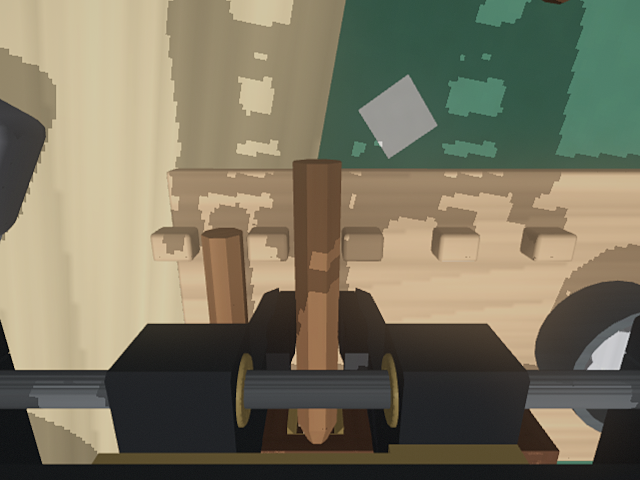

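carry_out --pt "0 0.5 15 0 0 0 1" --pt "0 0 15.5 0 0 0 1" --pt "0 0 0 0 0 0 1" --pt "-8 0 0 0 0 0 1" --pt "-8 0 0 0 0 0 1" --pt "-8 0 0 0 0 0 1" --pt "-3 0 0 0 0 0 1" --pt "0 0 0 0 0 0 1"

```text
time: 15.15
ee_pos: [0.4455, -0.3193, 0.0313]
ee_rot: [0.642, 0.767, -0.0, 0.0]
force: [0.7, -0.6, 1.6]
gripper_width: 0.197
gripper_force: 30.0
```

carry_out --pt "-2 0 0 0 0 0 1" --pt "-2 0 0 0 0 0 1" --pt "-2 0 0 0 0 0 1" --pt "0 0 0 0 0 0 1"

```text
time: 15.55
ee_pos: [0.4464, -0.3245, 0.0313]
ee_rot: [0.641, 0.767, -0.0, 0.0]
force: [-0.3, 0.3, 3.0]
gripper_width: 0.199
gripper_force: 30.0
```

carry_out --pt "-2 0 0 0 0 0 1" --pt "-2 0 0 0 0 0 1" --pt "-2 0 0 0 0 0 1" --pt "0 0 0 0 0 0 1"

```text
time: 15.95
ee_pos: [0.447, -0.328, 0.0313]
ee_rot: [0.642, 0.767, 0.001, -0.002]
force: [-1.1, 10.2, 8.8]
gripper_width: 0.199
gripper_force: 30.0
```

```bash
python3 -c "
from h import *
go(*rk(0,-60),.033,xdir=1.7487); inrack()"
```

```text
turn_z -0.001  shift [ 1.4  0.1 -1.7]  xyaw now 1.748 q6 -0.86->~ tilt 0.005 t=15.9
pos [ 447.  -328.    31.3] F [-1.1 10.2  8.8] w 17.5 gf 30.0
tcp in rack [  1.4 -60.1  31.3]
```

carry_out --pt "-2 0 -1 0 0 0 1" --pt "-1.5 0 0 0 0 0 1" --pt "0 0 0 0 0 0 1"

```text
time: 16.25
ee_pos: [0.4465, -0.3284, 0.0313]
ee_rot: [0.642, 0.767, 0.002, -0.005]
force: [0.1, 18.4, 10.6]
gripper_width: 0.196
gripper_force: 30.0
```

carry_out --pt "2.5 0 0 0 0 0 1" --pt "0 0 0 0 0 0 0.7" --pt "0 0 0 0 0 0 0.7" --pt "0 0 0 0 0 0 0.7" --pt "0 0 -30 0 0 0 0.7" --pt "0 0 -40 0 0 0 0.5" --pt "0 0 -40 0 0 0 0.4" --pt "0 0 -10 0 0 0 0.4" --pt "0 0 0 0 0 0 0.4" --pt "0 0 0 0 0 0 0.4"

```text
time: 17.25
ee_pos: [0.4469, -0.3309, 0.1511]
ee_rot: [0.642, 0.767, -0.0, -0.001]
force: [-0.2, 0.3, 0.5]
gripper_width: 0.603
gripper_force: 0.0
```

```bash
python3 - <<'E'
from h import *
go(.533,-.0852,.060,xdir=1.279)
im=eyes.get_image("top")[:,:,::-1]; hsv=cv2.cvtColor(im,cv2.COLOR_BGR2HSV); h,s,v=[hsv[...,i].astype(int) for i in range(3)]
m=((h<17)&(s>105)&(v>50)&(v<200))
for k in blobs(m,60): print("brown",axis("top",k,0.009))
E
```

```text
turn_z 0.469  shift [260.1  11.7  91.1]  xyaw now 1.748 q6 -0.86->~ tilt 0.001 t=17.2
pos [ 446.9 -330.9  151.1] F [-0.2  0.3  0.5] w 53.0 gf 0.0
brown (array([295. , -42.3]), 1.226, 99.4, 23.4)
brown (array([ 396.1, -304.2]), 1.766, 57.3, 15.1)
brown (array([401.2, 400.7]), 0.17, 68.8, 32.7)
brown (array([ 444.1, -316.7]), 1.747, 100.2, 16.1)
brown (array([531.1, -85.4]), 1.277, 125.7, 15.6)
```

carry_out --pt "0 0 0 0 0 0.149 0.4" --pt "0 0 0 0 0 0.149 0.4" --pt "0 0 0 0 0 0.149 0.4" --pt "43.3 2 0 0 0 0.022 0.4" --pt "43.3 2 0 0 0 0 0.4" --pt "43.3 2 0 0 0 0 0.4" --pt "43.3 2 0 0 0 0 0.4" --pt "43.3 2 25 0 0 0 0.4" --pt "43.3 2 30 0 0 0 0.4" --pt "0 0 36 0 0 0 0.4" --pt "0 0 0 0 0 0 0.4" --pt "0 0 0 0 0 0 0.4"

```text
time: 18.5
ee_pos: [0.5298, -0.0872, 0.0607]
ee_rot: [0.802, 0.597, -0.002, -0.002]
force: [0.7, 0.8, 1.3]
gripper_width: 0.604
gripper_force: 0.0
```

```bash
python3 - <<'E'
from h import *
go(.533,-.0852,.020,xdir=1.279); look()
E
```

```text
turn_z 0.001  shift [ 2.8  2.5 40.7]  xyaw now 1.280 q6 0.08->~ tilt 0.005 t=18.5
pos [529.8 -87.2  60.7] F [0.7 0.8 1.3] w 53.1 gf 0.0
(array([532.8, -82.1]), 1.279, 125.9, 17.8) [[321. 258.]] [304 143] [340 370]
```

carry_out --pt "2 1.5 20 0 0 0 0.4" --pt "0 0 20 0 0 0 0.4" --pt "0 0 0 0 0 0 0.4" --pt "0 0 0 0 0 0 1" --pt "0 0 0 0 0 0 1" --pt "0 0 0 0 0 0 1" --pt "0 0 0 0 0 0 1" --pt "0 0 0 0 0 0 1" --pt "0 0 -40 0 0 0 1" --pt "0 0 -40 0 0 0 1" --pt "0 0 -20 0 0 0 1" --pt "0 0 0 0 0 0 1" --force 30

```text
time: 19.75
ee_pos: [0.5369, -0.0866, 0.1268]
ee_rot: [0.802, 0.597, 0.003, 0.003]
force: [0.1, -0.1, 0.1]
gripper_width: 0.207
gripper_force: 30.0
```

carry_out --pt "0 0 0 0 0 0.148 1" --pt "0 0 0 0 0 0.148 1" --pt "0 0 0 0 0 0.148 1" --pt "0 0 0 0 0 0.148 1" --pt "0 0 0 0 0 0.148 1" --pt "0 0 0 0 0 0.148 1" --pt "0 0 0 0 0 0.148 1" --pt "0 0 0 0 0 0.148 1" --pt "0 0 0 0 0 0.148 1" --pt "0 0 0 0 0 0.148 1" --pt "0 0 0 0 0 0.148 1"

```text
time: 20.85
ee_pos: [0.5326, -0.0857, 0.1206]
ee_rot: [0.984, -0.176, -0.002, -0.0]
force: [-0.4, -0.1, -0.1]
gripper_width: 0.203
gripper_force: 30.0
```

```bash
python3 - <<'E'
from h import *
go(*rk(-36,-15),.033,xdir=-1.3929)
E
```

```text
turn_z 1.039  shift [186.   81.9  87.6]  xyaw now -0.354 q6 1.72->~ tilt 0.003 t=20.9
pos [532.6 -85.7 120.6] F [-0.4 -0.1 -0.1] w 17.9 gf 30.0
```

carry_out --pt "4.7 40.4 0 0 0 0 1" --pt "4.7 40.4 0 0 0 0 1" --pt "4.7 40.4 0 0 0 0 1" --pt "4.7 40.4 0 0 0 0 1" --pt "4.7 40.4 0 0 0 0 1" --pt "0 0 0 0 0 0.1484 1" --pt "0 0 0 0 0 0.1484 1" --pt "0 0 0 0 0 0.1484 1" --pt "0 0 0 0 0 0.1484 1" --pt "0 0 0 0 0 0.1484 1" --pt "0 0 0 0 0 0.1484 1" --pt "0 0 0 0 0 0.1484 1"

```text
time: 22.05
ee_pos: [0.4859, -0.2832, 0.1205]
ee_rot: [0.767, -0.642, -0.002, 0.0]
force: [-1.1, 1.3, -1.3]
gripper_width: 0.194
gripper_force: 30.0
```

carry_out --pt "0 0 29 0 0 0 1" --pt "0 0 29 0 0 0 1" --pt "0 0 0 0 0 0 1" --pt "0 0 0 0 0 0 1" --pt "0 0 0 0 0 0 1"

```text
time: 22.55
ee_pos: [0.4877, -0.2843, 0.0655]
ee_rot: [0.769, -0.639, 0.001, -0.0]
force: [0.0, -0.3, -0.3]
gripper_width: 0.195
gripper_force: 30.0
```

```bash
python3 - <<'E'
from h import *
go(*rk(-36,-15),.033,xdir=-1.3929);inrack()
cv2.imwrite("pics/w6.png",eyes.get_image("wrist")[:,:,::-1])
E
```

```text
turn_z 0.006  shift [-1.4  2.6 32.5]  xyaw now -1.387 q6 2.39->~ tilt 0.001 t=22.6
pos [ 487.7 -284.3   65.5] F [ 0.  -0.3 -0.3] w 17.2 gf 30.0
tcp in rack [-34.6 -12.4  65.5]
```

View pics/w6.png

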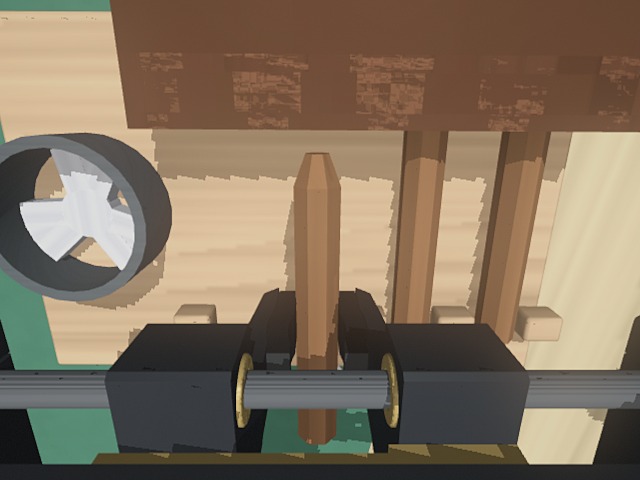

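Both racked pegs are home, and the third peg's chamfered tip at (317,160) faces the block.

carry_out --pt "-1 2.6 15 0 0 0.006 1" --pt "0 0 18 0 0 0 1" --pt "0 0 0 0 0 0 1" --pt "8 0 0 0 0 0 1" --pt "8 0 0 0 0 0 1" --pt "8 0 0 0 0 0 1" --pt "3 0 0 0 0 0 1" --pt "0 0 0 0 0 0 1"

```text
time: 23.4
ee_pos: [0.4892, -0.3109, 0.0318]
ee_rot: [0.767, -0.642, 0.0, 0.0]
force: [-0.1, 0.1, 0.1]
gripper_width: 0.2
gripper_force: 30.0
```

carry_out --pt "2 0 0 0 0 0 1" --pt "2 0 0 0 0 0 1" --pt "2 0 0 0 0 0 1" --pt "0 0 0 0 0 0 1"

```text
time: 23.8
ee_pos: [0.4903, -0.3162, 0.0318]
ee_rot: [0.767, -0.642, 0.0, 0.0]
force: [-0.5, -0.5, -0.0]
gripper_width: 0.198
gripper_force: 30.0
```

carry_out --pt "2 0 0 0 0 0 1" --pt "2 0 0 0 0 0 1" --pt "2 0 0 0 0 0 1" --pt "0 0 0 0 0 0 1"

```text
time: 24.2
ee_pos: [0.4907, -0.3188, 0.0317]
ee_rot: [0.767, -0.642, -0.003, -0.001]
force: [-0.7, 10.6, 7.7]
gripper_width: 0.199
gripper_force: 30.0
```

```bash
python3 -c "
from h import *
go(*rk(0,-15),.033,xdir=-1.3929); inrack()"
```

```text
turn_z -0.001  shift [-0.  -0.6 -1.3]  xyaw now -1.394 q6 2.34->~ tilt 0.006 t=24.2
pos [ 490.7 -318.8   31.7] F [-0.7 10.6  7.7] w 17.5 gf 30.0
tcp in rack [  0.  -15.6  31.7]
```

carry_out --pt "2 0 -1 0 0 0 1" --pt "2 0 0 0 0 0 1" --pt "0 0 0 0 0 0 1"

```text
time: 24.5
ee_pos: [0.4901, -0.3192, 0.0317]
ee_rot: [0.767, -0.642, -0.006, -0.003]
force: [-0.5, 21.0, 9.4]
gripper_width: 0.198
gripper_force: 30.1
```

carry_out --pt "-3 0 0 0 0 0 1" --pt "0 0 0 0 0 0 0.7" --pt "0 0 0 0 0 0 0.7" --pt "0 0 0 0 0 0 0.7" --pt "0 0 -30 0 0 0 0.7" --pt "0 0 -40 0 0 0 0.5" --pt "0 0 -40 0 0 0 0.2" --pt "0 0 -40 0 0 0 0" --pt "0 0 -40 0 0 0 0" --pt "-40 0 -40 0 0 0 0" --pt "-40 0 -40 0 0 0 0" --pt "0 0 0 0 0 0 0"

```text
time: 25.7
ee_pos: [0.481, -0.2525, 0.3005]
ee_rot: [0.768, -0.641, 0.005, -0.001]
force: [0.5, -1.3, 0.3]
gripper_width: 0.912
gripper_force: 0.0
```

carry_out --pt "0 0 0 0 0 0 0" --pt "0 0 0 0 0 0 0"

```text
time: 25.9
ee_pos: [0.4784, -0.2537, 0.2921]
ee_rot: [0.767, -0.642, -0.001, 0.0]
force: [-0.3, 0.6, -1.0]
gripper_width: 1.0
gripper_force: 0.0
```

```bash
python3 - <<'E'
from h import *
inrack(); p=eyes.camera_params("wrist"); im=eyes.get_image("wrist")[:,:,::-1]
cv2.imwrite("pics/w7.png",im); np.save("w7.npy",p,allow_pickle=True)
t=eyes.get_image("top")[:,:,::-1]; cv2.imwrite("pics/top1.png",t)
hsv=cv2.cvtColor(t,cv2.COLOR_BGR2HSV); h,s,v=[hsv[...,i].astype(int) for i in range(3)]
m=((h<17)&(s>105)&(v>50)&(v<200))
for k in blobs(m,60): print("brown",axis("top",k,0.009))
E
```

```text
tcp in rack [-66.3 -16.1 292.1]
brown (array([294.9, -42.7]), 1.226, 100.0, 23.4)
brown (array([400.9, 400.6]), 0.17, 68.3, 32.7)
brown (array([ 400. , -403.7]), 1.751, 62.4, 30.8)
brown (array([ 492.4, -370.7]), 0.912, 44.3, 25.4)
```

View pics/w7.png

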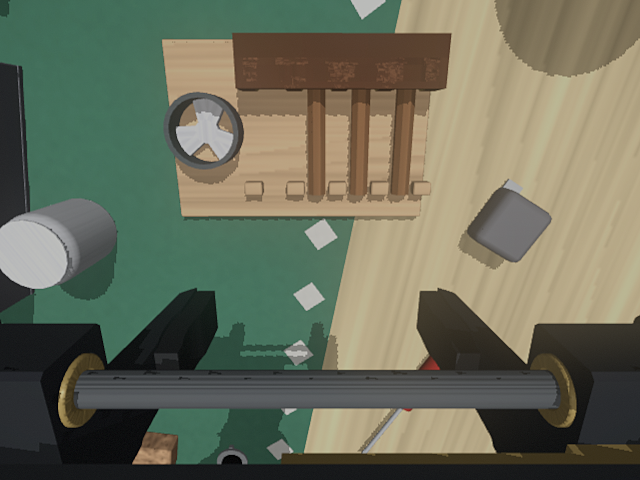

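carry_out --pt "0 0 0 0 0 -0.148 0" --pt "0 0 0 0 0 -0.148 0" --pt "0 0 0 0 0 -0.148 0" --pt "0 0 0 0 0 -0.148 0" --pt "0 0 0 0 0 -0.148 0" --pt "0 0 0 0 0 -0.148 0" --pt "0 0 0 0 0 -0.148 0" --pt "0 0 0 0 0 -0.148 0" --pt "0 0 0 0 0 -0.148 0" --pt "0 0 0 0 0 -0.148 0" --pt "0 0 0 0 0 -0.148 0" --pt "0 0 0 0 0 -0.148 0"

```text
time: 27.2
ee_pos: [0.4784, -0.2537, 0.2914]
ee_rot: [0.981, 0.193, -0.001, -0.001]
force: [0.7, -0.6, 1.1]
gripper_width: 1.001
gripper_force: 0.0
```

carry_out --pt "0 0 0 0 0 -0.148 0" --pt "0 0 0 0 0 -0.148 0" --pt "0 0 0 0 0 -0.148 0" --pt "0 0 0 0 0 -0.148 0" --pt "0 0 0 0 0 -0.148 0" --pt "0 0 0 0 0 -0.148 0" --pt "0 0 0 0 0 -0.148 0" --pt "0 0 0 0 0 -0.148 0" --pt "0 0 0 0 0 -0.148 0" --pt "0 0 0 0 0 -0.148 0" --pt "0 0 0 0 0 0 0"

```text
time: 28.3
ee_pos: [0.4784, -0.2537, 0.2916]
ee_rot: [0.597, 0.802, -0.0, -0.002]
force: [-0.4, 0.2, -0.4]
gripper_width: 1.001
gripper_force: 0.0
```

```bash
python3 - <<'E'
from h import *
p=np.load("w7.npy",allow_pickle=True).item(); a,b,t=np.load("rack.npy"); c,s=np.cos(t),np.sin(t)
for uv in((316,194),(358,195),(401,194)):
    d=ray("w",uv,.024,p)[:2]*1000-[a,b]; print("peg end in rack",round(c*d[0]+s*d[1],1),round(-s*d[0]+c*d[1],1))
d=ray("w",(203.5,130),.042,p)[:2]*1000-[a,b]; print("socket in rack",round(c*d[0]+s*d[1],1),round(-s*d[0]+c*d[1],1))
go(.471,.225,.26); print(sensors.sense()["qpos"])
E
```

```text
peg end in rack -63.8 -16.3
peg end in rack -64.9 -61.5
peg end in rack -63.8 -107.7
socket in rack 2.6 93.3
turn_z -0.000  shift [460.6 130.5  31.6]  xyaw now 1.862 q6 -0.83->~ tilt 0.003 t=28.3
pos [ 478.4 -253.7  291.6] F [-0.4  0.2 -0.4] w 88.0 gf 0.0
[-5.33427892e-01 -8.42674144e-03  1.84287117e+00 -1.68885415e-04
  1.31032349e+00 -8.25042011e-01]
```

carry_out --pt "41.9 11.9 2.9 0 0 0 0" --pt "41.9 11.9 2.9 0 0 0 0" --pt "41.9 11.9 2.9 0 0 0 0" --pt "41.9 11.9 2.9 0 0 0 0" --pt "41.9 11.9 2.9 0 0 0 0" --pt "41.9 11.9 2.9 0 0 0 0" --pt "41.9 11.9 2.9 0 0 0 0" --pt "41.9 11.9 2.9 0 0 0 0" --pt "41.9 11.9 2.9 0 0 0 0" --pt "41.9 11.9 2.9 0 0 0 0" --pt "41.6 11.5 2.6 0 0 0 0"

```text
time: 29.4
ee_pos: [0.4709, 0.2268, 0.2608]
ee_rot: [0.598, 0.801, -0.001, -0.0]
force: [0.8, 0.4, 0.4]
gripper_width: 1.003
gripper_force: 0.0
```

carry_out --pt "0 0 0 0 0 -0.148 0" --pt "0 0 0 0 0 -0.148 0" --pt "0 0 0 0 0 -0.148 0" --pt "0 0 0 0 0 0 0" --pt "0 0 0 0 0 0 0"

```text
time: 29.9
ee_pos: [0.4712, 0.2252, 0.2611]
ee_rot: [0.408, 0.913, -0.001, -0.0]
force: [-0.1, 0.3, -0.4]
gripper_width: 1.003
gripper_force: 0.0
```

```bash
python3 - <<'E'
from h import *
go(.471,.300,.15)
p=eyes.camera_params("wrist"); im=eyes.get_image("wrist")[:,:,::-1]
cv2.imwrite("pics/w8.png",im); np.save("w8.npy",p,allow_pickle=True)
E
```

```text
turn_z -0.000  shift [ 55.9  49.8 111.1]  xyaw now 2.301 q6 -0.33->~ tilt 0.001 t=29.9
pos [471.2 225.2 261.1] F [-0.1  0.3 -0.4] w 88.3 gf 0.0
```

View pics/w8.png

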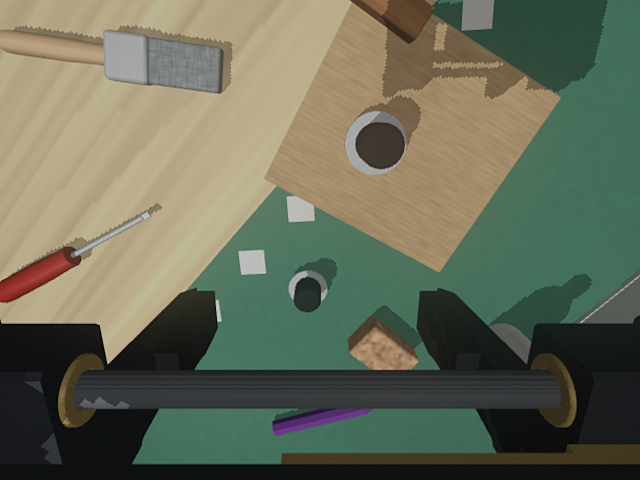

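```bash
python3 - <<'E'
from h import *
p=np.load("w8.npy",allow_pickle=True).item(); im=cv2.imread("pics/w8.png"); v=cv2.cvtColor(im,cv2.COLOR_BGR2HSV)
m=(v[...,2]<75); m[:100]=0; m[190:]=0; m[:,:335]=0; m[:,:340]=0; m[:,420:]=0
for k in blobs(m,500):
    c,r=cv2.minEnclosingCircle(k); e=cv2.fitEllipse(k); print(np.round(c,1),r,e[0],e[1]); w=ray("w",e[0],.059,p); print(w, "dia mm", 2*np.linalg.norm(ray("w",(e[0][0]+e[1][0]/2,e[0][1]),.059,p)-w)*1000)
    go(w[0],w[1],.046)
E
```

```text
[380.8 145. ] 24.308252334594727 (380.9858703613281, 145.5985870361328) (45.211265563964844, 47.8756217956543)
[0.47290029 0.30548164 0.059     ] dia mm 38.94469563936689
turn_z -0.000  shift [ 58.7  54.9 215.3]  xyaw now 2.302 q6 -0.33->~ tilt 0.001 t=29.9
pos [471.3 225.1 261.3] F [ 0.2 -0.   0.2] w 87.8 gf 0.0
```

carry_out --pt "29.3 27.4 0 0 0 0 0" --pt "29.3 27.4 25 0 0 0 0" --pt "0 0 40 0 0 0 0" --pt "0 0 40 0 0 0 0" --pt "0 0 20 0 0 0 0" --pt "0 0 0 0 0 0 0" --pt "0 0 0 0 0 0 0" --pt "0 0 0 0 0 0 0"

```text
time: 30.75
ee_pos: [0.4739, 0.3062, 0.1389]
ee_rot: [0.406, 0.914, 0.001, 0.001]
force: [0.3, 0.2, -0.4]
gripper_width: 1.002
gripper_force: 0.0
```

```bash
python3 - <<'E'
from h import *
p=eyes.camera_params("wrist"); im=eyes.get_image("wrist")[:,:,::-1]
cv2.imwrite("pics/w9.png",im); v=cv2.cvtColor(im,cv2.COLOR_BGR2HSV)
u=p["mtx"]@(p["world_to_cam"]@np.array([.4729,.3055,.059,1]))[:3]; u=u[:2]/u[2]; print("expect",u)
m=(v[...,2]<75); y,x=int(u[1]),int(u[0]); z=np.zeros_like(m); z[max(0,y-75):y+75,x-75:x+75]=1
for k in blobs(m&z,900):
    e=cv2.fitEllipse(k); w=ray("w",e[0],.059,p); print(e,w,k[:,0].min(0),k[:,0].max(0)); go(w[0],w[1],.046)
E
```

```text
expect [314.45525204 259.42359992]
((317.7451171875, 251.45477294921875), (63.00783157348633, 75.1219253540039), 179.99432373046875) [0.47096407 0.31055592 0.059     ] [286 213] [350 288]
turn_z -0.000  shift [ 5.2  0.6 93.1]  xyaw now 2.306 q6 -0.21->~ tilt 0.004 t=30.8
pos [474.  306.3 139.1] F [-0.   0.4  0.2] w 87.8 gf 0.0
```

carry_out --pt "1.5 0 40 0 0 0 0" --pt "0 0 40 0 0 0 0" --pt "0 0 13 0 0 0 0" --pt "0 0 0 0 0 0 0.3" --pt "0 0 0 0 0 0 1" --pt "0 0 0 0 0 0 1" --pt "0 0 0 0 0 0 1" --pt "0 0 0 0 0 0 1" --pt "0 0 0 0 0 0 1" --pt "0 0 0 0 0 0 1" --force 45

```text
time: 31.8
ee_pos: [0.4724, 0.3074, 0.0448]
ee_rot: [0.405, 0.914, 0.001, 0.001]
force: [0.6, 1.2, 2.6]
gripper_width: 0.442
gripper_force: 45.0
```

```bash
python3 -c "
from h import *
go(.4725,.307,.046)"
```

```text
turn_z -0.000  shift [-0.4 -0.2 -1.2]  xyaw now 2.307 q6 -0.20->~ tilt 0.002 t=31.8
pos [472.4 307.4  44.8] F [0.6 1.2 2.6] w 38.9 gf 45.0
```

carry_out --pt "0 0 0 0 0 0 0.3" --pt "0 0 0 0 0 0 0.3" --pt "0 0 -6 0 0 0 0.3" --pt "0 0 0 0 0 0 0.3" --pt "0 0 0 0 0 0 1" --pt "0 0 0 0 0 0 1" --pt "0 0 0 0 0 0 1" --pt "0 0 0 0 0 0 1" --pt "0 0 0 0 0 0 1" --pt "0 0 0 0 0 0 1"

```text
time: 32.8
ee_pos: [0.4719, 0.307, 0.05]
ee_rot: [0.405, 0.914, 0.0, 0.0]
force: [1.7, 0.6, -1.4]
gripper_width: 0.447
gripper_force: 45.0
```

carry_out --pt "0 0 -20 0 0 0 1" --pt "0 0 -40 0 0 0 1" --pt "0 0 -40 0 0 0 1" --pt "0 0 -40 0 0 0 1" --pt "0 0 0 0 0 0 1" --pt "0 0 0 0 0 0 1"

```text
time: 33.4
ee_pos: [0.4711, 0.3065, 0.1895]
ee_rot: [0.405, 0.914, -0.0, -0.0]
force: [-0.2, 0.0, -5.3]
gripper_width: 0.442
gripper_force: 45.0
```

```bash
python3 -c "
from h import *
go(*rk(0,98),.191)"
```

```text
turn_z -0.000  shift [-536.7 -309.1   -1.5]  xyaw now 2.307 q6 -0.20->~ tilt 0.000 t=33.4
pos [471.1 306.5 189.5] F [-0.2  0.  -5.3] w 38.9 gf 45.0
```

carry_out --pt "-35.8 -20.6 0 0 0 0 1" --pt "-35.8 -20.6 0 0 0 0 1" --pt "-35.8 -20.6 0 0 0 0 1" --pt "-35.8 -20.6 0 0 0 0 1" --pt "-35.8 -20.6 0 0 0 0 1" --pt "-35.8 -20.6 0 0 0 0 1" --pt "-35.8 -20.6 0 0 0 0 1" --pt "-35.8 -20.6 0 0 0 0 1" --pt "-35.8 -20.6 0 0 0 0 1" --pt "-35.8 -20.6 0 0 0 0 1" --pt "-35.8 -20.6 0 0 0 0 1" --pt "-35.8 -20.6 0 0 0 0 1"

```text
time: 34.6
ee_pos: [0.5742, -0.1784, 0.1853]
ee_rot: [0.405, 0.914, -0.0, -0.004]
force: [0.2, 0.6, -3.0]
gripper_width: 0.443
gripper_force: 45.0
```

carry_out --pt "-35.8 -20.6 0 0 0 0 1" --pt "-35.8 -20.6 0 0 0 0 1" --pt "-35.5 -20.6 0 0 0 0 1" --pt "0 0 0 0 0 0 1" --pt "0 0 0 0 0 0 1" --pt "0 0 0 0 0 0 1"

```text
time: 35.2
ee_pos: [0.6011, -0.2969, 0.1866]
ee_rot: [0.405, 0.914, 0.0, -0.003]
force: [0.0, 0.3, -4.0]
gripper_width: 0.444
gripper_force: 45.0
```

```bash
python3 - <<'E'
from h import *
go(*rk(0,98),.10);inrack(); print(sensors.sense()["qpos"][5])
p=eyes.camera_params("wrist"); im=eyes.get_image("wrist")[:,:,::-1]
cv2.imwrite("pics/w10.png",im); np.save("w10.npy",p,allow_pickle=True)
E
```

```text
turn_z -0.000  shift [-2.2 -0.3 86.6]  xyaw now 2.307 q6 -1.23->~ tilt 0.006 t=35.2
pos [ 601.1 -296.9  186.6] F [ 0.   0.3 -4. ] w 39.1 gf 45.0
tcp in rack [ -2.   97.1 186.6]
-1.2325468616721655
```

View pics/w10.png

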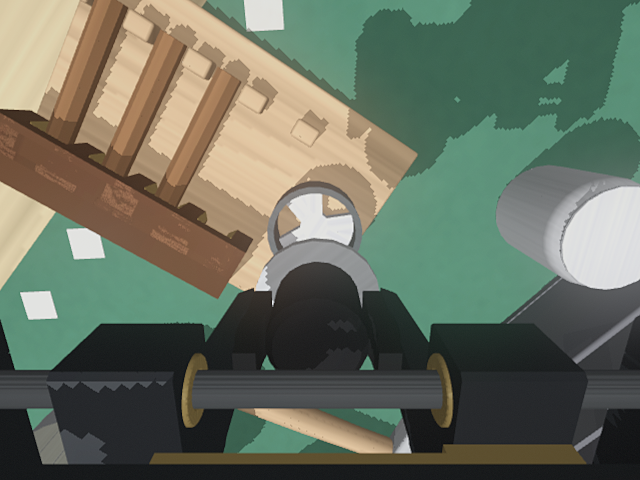

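```bash
python3 - <<'E'
from h import *
p=np.load("w10.npy",allow_pickle=True).item(); im=cv2.imread("pics/w10.png")
L,Rr,T=[ray("w",q,.042,p)[:2]*1000 for q in((268,226),(361,226),(314.5,182))]
th=2.307; tx=np.array([np.cos(th),np.sin(th)]); mid=(L+Rr)/2
print("L-R width",np.linalg.norm(L-Rr),"mid",mid,"from top edge", T-36.5*tx)
print("expected rk",np.array(rk(0,98))*1000)
cv2.imwrite("pics/c11.png",cv2.resize(im[165:300,240:400],None,fx=4.5,fy=4.5,interpolation=2))
E
```

```text
L-R width 70.71192135843523 mid [ 597.17639014 -295.62904662] from top edge [ 599.2328036  -297.88115875]
expected rk [ 602.42490641 -298.72614437]
```

View pics/c11.png

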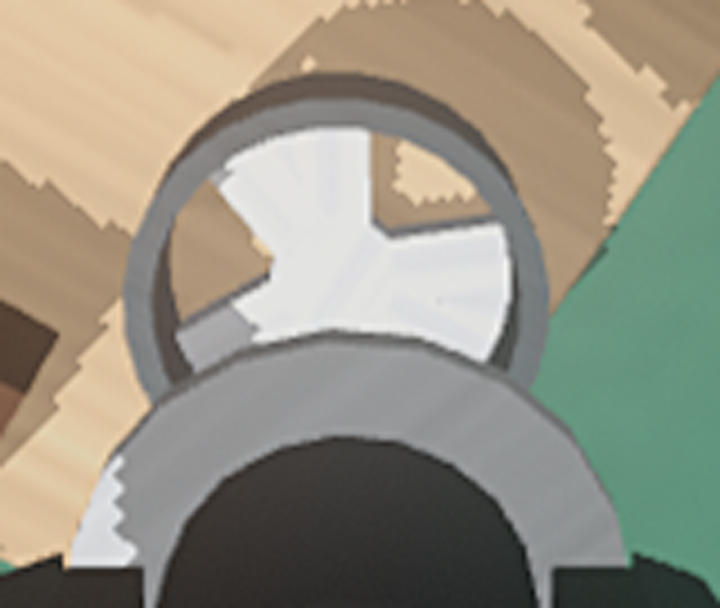

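carry_out --pt "-2.8 -1.1 30 0 0 0 1" --pt "0 0 30 0 0 0 1" --pt "0 0 30 0 0 0 1" --pt "0 0 0 0 0 0 1" --pt "0 0 0 0 0 0 1"

```text
time: 35.75
ee_pos: [0.6033, -0.2997, 0.0993]
ee_rot: [0.405, 0.914, 0.0, -0.001]
force: [0.6, 0.0, -4.3]
gripper_width: 0.442
gripper_force: 45.0
```

carry_out --pt "0 0 3 0 0 0 1" --pt "0 0 3 0 0 0 1" --pt "0 0 0 0 0 0 1"

```text
time: 36.05
ee_pos: [0.6046, -0.3015, 0.0951]
ee_rot: [0.405, 0.914, -0.0, 0.001]
force: [-0.6, -0.0, -3.5]
gripper_width: 0.439
gripper_force: 45.0
```

```bash
python3 - <<'E'
from h import *
go(*rk(0,98),.071);inrack()
p=eyes.camera_params("wrist"); im=eyes.get_image("wrist")[:,:,::-1]
cv2.imwrite("pics/w12.png",cv2.resize(im[200:390,200:440],None,fx=3,fy=3)); np.save("w12.npy",p,allow_pickle=True)
E
```

```text
turn_z -0.000  shift [ 3.5  0.2 24.1]  xyaw now 2.307 q6 -1.24->~ tilt 0.002 t=36.0
pos [ 604.6 -301.5   95.1] F [-0.6 -0.  -3.5] w 38.7 gf 45.0
tcp in rack [ 3.1 99.7 95.1]
```

View pics/w12.png

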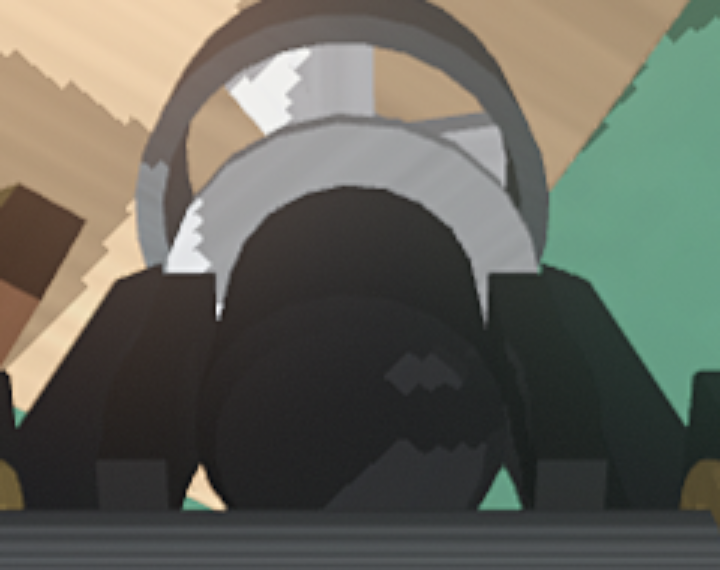

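```bash
python3 - <<'E'
from h import *
p=np.load("w12.npy",allow_pickle=True).item(); th=2.307; tx=np.array([np.cos(th),np.sin(th)]); ty=np.array([np.sin(th),-np.cos(th)])
f=lambda u,v,z:(lambda w:np.round([w@tx,w@ty],1))(ray("w",(200+u/3,200+v/3),z,p)[:2]*1000)
print("rim top outer/inner",f(345,15,.042)-[36.5,0],f(345,45,.042)-[31.5,0],"L,R outer",f(137,210,.042),f(548,210,.042))
print("flange top edge",f(352,122,.064)-[30,0]," L,R",f(160,272,.064),f(543,272,.064))
print("grip top front",f(352,297,.104)-[20,0])
e=sensors.sense()["ee_pos"][:2]*1000; print("tcp",e@tx,e@ty)
E
```

```text
rim top outer/inner [-626.7  244.5] [-626.8  244.5] L,R outer [-625.1  208.1] [-625.   280.1]
flange top edge [-631.7  245.7]  L,R [-626.4  215.6] [-626.4  275.7]
grip top front [-630.5  245.6]
tcp -629.2395952991545 245.46645004563078
```

carry_out --pt "4.2 -1.2 0 0 0 0 1" --pt "0 0 0 0 0 0 1" --pt "0 0 4 0 0 0 1" --pt "0 0 4 0 0 0 1" --pt "0 0 0 0 0 0 1"

```text
time: 36.6
ee_pos: [0.5996, -0.2986, 0.0848]
ee_rot: [0.405, 0.914, 0.0, -0.001]
force: [-0.5, -0.4, -5.0]
gripper_width: 0.443
gripper_force: 45.0
```

```bash
python3 - <<'E'
from h import *
th=2.307; tx=np.array([np.cos(th),np.sin(th)]); ty=np.array([np.sin(th),-np.cos(th)])
s=sensors.sense(); e=s["ee_pos"][:2]*1000; print("tcp",e@tx,e@ty,s["ee_pos"][2],s["force"],s["ft_torque"])
E
```

```text
tcp -623.8483859670268 243.79996827816962 0.08476148050856908 [-0.53421166 -0.39019868 -4.99253691] [ 0.08150013 -0.11564496  0.02001075]
```

carry_out --pt "-1 0 2 0 0 0 1" --pt "0 0 2 0 0 0 1" --pt "0 0 0 0 0 0 1" --pt "0 0 0 0 0 0 1"

```text
time: 37.0
ee_pos: [0.6009, -0.2996, 0.0818]
ee_rot: [0.405, 0.914, 0.0, -0.0]
force: [0.6, 0.2, -4.7]
gripper_width: 0.446
gripper_force: 45.0
```

carry_out --pt "0 0 2 0 0 0 1" --pt "0 0 2 0 0 0 1" --pt "0 0 0 0 0 0 1" --pt "0 0 0 0 0 0 1"

```text
time: 37.4
ee_pos: [0.6008, -0.2995, 0.0777]
ee_rot: [0.405, 0.914, 0.0, -0.0]
force: [-0.7, -0.6, -3.7]
gripper_width: 0.442
gripper_force: 45.0
```

```bash
python3 - <<'E'
from h import *
th=2.307; tx=np.array([np.cos(th),np.sin(th)]); ty=np.array([np.sin(th),-np.cos(th)])
s=sensors.sense(); e=s["ee_pos"][:2]*1000; print("tcp",e@tx,e@ty,s["ee_pos"][2],"F",s["force"][:2]@tx,s["force"][:2]@ty,s["force"][2],s["ft_torque"])
E
```

```text
tcp -625.3701309566228 244.0757442901456 0.07769008621428478 F 0.035505090128001404 -0.9591531419517767 -3.690746072357409 [ 0.09792996 -0.10009873  0.03324984]
```

carry_out --pt "0 0 3 0 0 0 1" --pt "0 0 2 0 0 0 1" --pt "0 0 2 0 0 0 1" --pt "0 0 0 0 0 0 1"

```text
time: 37.8
ee_pos: [0.601, -0.2997, 0.0718]
ee_rot: [0.405, 0.914, -0.0, -0.0]
force: [-2.9, 2.3, 4.6]
gripper_width: 0.437
gripper_force: 45.0
```

carry_out --pt "0 0 1 0 0 0 1" --pt "0 0 1 0 0 0 1" --pt "0 0 0 0 0 0 1"

```text
time: 38.1
ee_pos: [0.6012, -0.2999, 0.0716]
ee_rot: [0.405, 0.914, -0.0, 0.0]
force: [-6.8, 3.4, 11.8]
gripper_width: 0.442
gripper_force: 45.0
```

carry_out --pt "0 0 0.5 0 0 0.07 1" --pt "0 0 0 0 0 0.07 1" --pt "0 0 0 0 0 0.07 1" --pt "0 0 0 0 0 0.07 1" --pt "0 0 0 0 0 0.07 1" --pt "0 0 0 0 0 0.07 1"

```text
time: 38.7
ee_pos: [0.6024, -0.2988, 0.072]
ee_rot: [0.588, 0.809, 0.001, 0.001]
force: [-4.2, 8.8, 13.9]
gripper_width: 0.44
gripper_force: 45.0
```

carry_out --pt "0 0 0 0 0 0.07 1" --pt "0 0 0 0 0 0.07 1" --pt "0 0 0 0 0 0.07 1" --pt "0 0 0 0 0 0.07 1" --pt "0 0 0 0 0 0.07 1" --pt "0 0 0 0 0 0.07 1"

```text
time: 39.3
ee_pos: [0.6033, -0.299, 0.0719]
ee_rot: [0.744, 0.669, 0.002, 0.002]
force: [-1.5, 7.9, 11.9]
gripper_width: 0.44
gripper_force: 45.0
```

carry_out --pt "0 0 0 0 0 0.07 1" --pt "0 0 0 0 0 0.07 1" --pt "0 0 0 0 0 0.07 1" --pt "0 0 0 0 0 0.07 1" --pt "0 0 0 0 0 0.07 1" --pt "0 0 0 0 0 0.07 1"

```text
time: 39.9
ee_pos: [0.6041, -0.2995, 0.072]
ee_rot: [0.867, 0.499, 0.002, 0.002]
force: [1.4, 5.7, 9.0]
gripper_width: 0.439
gripper_force: 45.0
```

carry_out --pt "0 0 0 0 0 0.07 1" --pt "0 0 0 0 0 0.07 1" --pt "0 0 0 0 0 0.07 1" --pt "0 0 0 0 0 0.07 1" --pt "0 0 0 0 0 0.07 1" --pt "0 0 0 0 0 0.07 1"

```text
time: 40.5
ee_pos: [0.6027, -0.3, 0.0693]
ee_rot: [0.952, 0.307, 0.002, 0.001]
force: [3.1, 0.8, -3.1]
gripper_width: 0.441
gripper_force: 45.0
```

carry_out --pt "0 0 2 0 0 0 1" --pt "0 0 2 0 0 0 1" --pt "0 0 1.5 0 0 0 1" --pt "0 0 0 0 0 0 1"

```text
time: 40.9
ee_pos: [0.6027, -0.2999, 0.0651]
ee_rot: [0.951, 0.309, 0.002, 0.001]
force: [2.2, 3.5, 7.8]
gripper_width: 0.444
gripper_force: 45.0
```

carry_out --pt "0 0 1 0 0 0 1" --pt "0 0 1 0 0 0 1" --pt "0 0 0 0 0 0 1"

```text
time: 41.2
ee_pos: [0.6029, -0.2999, 0.0649]
ee_rot: [0.951, 0.309, 0.002, 0.001]
force: [-0.8, 5.8, 15.0]
gripper_width: 0.444
gripper_force: 45.0
```

carry_out --pt "0 0 -1.5 0 0 0 1" --pt "0 0 0 0 0 0 0.35" --pt "0 0 0 0 0 0 0.35" --pt "0 0 0 0 0 0 0.35" --pt "0 0 -15 0 0 0 0.35" --pt "0 0 -40 0 0 0 0.35" --pt "0 0 -50 0 0 0 0.35" --pt "0 0 -50 0 0 0 0.35" --pt "0 0 -50 0 0 0 0.35" --pt "-40 0 -20 0 0 0 0.35" --pt "-40 0 0 0 0 0 0.35" --pt "0 0 0 0 0 0 0.35"

```text
time: 42.4
ee_pos: [0.5335, -0.3494, 0.2903]
ee_rot: [0.952, 0.307, -0.0, 0.002]
force: [-0.6, -0.4, -0.3]
gripper_width: 0.65
gripper_force: 0.0
```

carry_out --pt "0 0 0 0 0 0 0.35" --pt "0 0 0 0 0 0 0.35"

```text
time: 42.6
ee_pos: [0.5363, -0.3461, 0.2872]
ee_rot: [0.951, 0.308, 0.0, -0.0]
force: [0.3, 0.1, -0.2]
gripper_width: 0.647
gripper_force: 0.0
```

```bash
python3 - <<'E'
from h import *
inrack()
cv2.imwrite("pics/w13.png",np.hstack([cv2.resize(eyes.get_image(n)[:,:,::-1],(400,300),interpolation=cv2.INTER_AREA) for n in("wrist","scene")]))
E
```

```text
tcp in rack [ 35.   24.5 287.2]
```

View pics/w13.png

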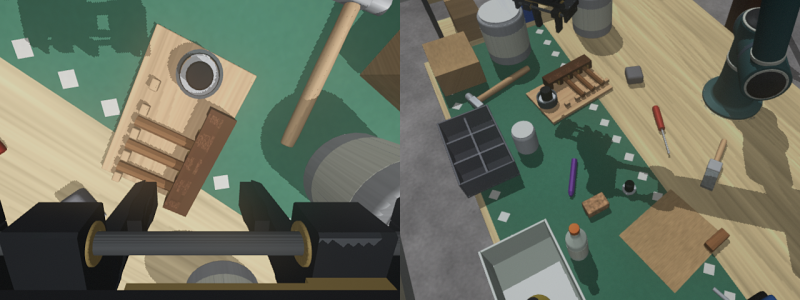

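The knob is seated level in the socket at (200,72), and the three pegs are home in even alignment. No peg is left on the bench, and the bottle and tin are upright.

```bash
python3 -c "
from station import order
print(order.hand_in())"
```

```text
the job is handed in; nothing more can be done
None
```

I racked the three pegs on the bench fully home, chamfered ends in the bores (one turned end for end), turned the lock knob until it dropped home, left the bottle and tin standing, and handed in the job; no verdict came back.

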